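# Put the tube block in the bench cooler and wedge its dovetailed lid shut

### The arm

A 6-joint arm with a two-finger parallel gripper is mounted at the origin on the work surface. World frame = base frame: x ahead of the robot, y to its left, z up, the work surface at z = 0. Lengths are in m, angles in rad, forces in N, time in s.
With the tool pointing down it reaches from about 0.275 to 0.775 m from the base axis. Payload 14.6 kg.
Tool frame: the origin (TCP) lies at the very end of the fingers, on their centre line; the grasp point (between the pads) lies 19 mm behind it (ctrl.pinch_z is the distance from the TCP to the grasp point, in m); z points along the fingers, y is the direction in which the jaws open and shut (so a half turn about z gives the same grasp; the last joint's range is limited). The gripper opens to 85 mm and grips with 20 to 120 N. Pads are 22 mm wide; open, the fingers measure 114 mm over their backs; the gripper's body (76 mm by 85 mm) begins 54 mm behind the grasp point. The pads swing forward as they close: fully open they stand 13 mm farther back than shut.
Start: joints at [-1.439, 0.263, -0.048, 1.259, 0, 1.415], TCP at [0.149, -0.504, 0.231] pointing down, gripper open.
Joint ranges: [-2.65, 2.65], [-0.89, 1.7], [-1.18, 1.37], [-2.13, 2.11], [-1.35, 1.29], [-3.14, 3.14]. Speed limits (rad/s): [1.89, 1.89, 2.57, 2.79, 3.14, 3.14].

### API

Orientations are given as a unit quaternion [w, x, y, z].
In Python, from cell import ctrl, vision gives the robot as it stands.
- The arm moves only by the shell command python3 -m pendant 'ROWS'. ROWS is JSON, a list of rows, each a list of 3 entries, a list of its own where there are three numbers: the opening, from -1 (shut) to 1 (fully open), so that 0 is half open, then the shift along the tool's x, y, z in mm, then the turn, a rotation vector about the tool's x, y, z in rad. In form: [[jaw, [dx, dy, dz], [wx, wy, wz]], ...]. A call has 1 to 5 rows; each row shifts and turns the commanded pose from where the row before left it, along the tool's axes as they then stand; what a row does not reach is not made up. A row lasts 1/12 s, in which the tool goes at most 41.7 mm and 7.16 degrees, less where a joint would pass 70% of its speed; a pose out of reach is approached as far as the arm can. A call with a gripper value outside its range is refused whole. The fingers move at their own pace and stop on an object; the grip force is fixed at half the most. Time passes only in rows, so rows that do not move let the fingers close. It gives the time, the measured TCP pose, the force and the opening at its end, in the units of the state.
- ctrl.get_obs(): the state, without advancing time (a new reading comes with each control period).
- vision.grab_frame(name): name is "scene" or "top" or "wrist"; returns the picture (400x640x3 uint8, red, green, blue); there is no depth.
- vision.camera_params(name): a dict with "fx", "fy", "cx", "cy" (pixels), "T" (4x4, takes a point from camera to world coordinates). Camera axes: x right, y down, z forward; pixel columns grow to the right and rows downward; lengths in m; the calibration is good to about 2 mm. A picture is of the moment at which its call begins: read the wrist's pose just before it. camera_params takes no time and is no camera call; for the wrist camera it gives the pose at the moment of the call.
- ctrl.job_done(): hands the job in, once; it reports no verdict.
The state is a dict: "time": time; "qpos": joint angles; "dq": joint speeds; "tau": joint torques, N m; "eef_pos": TCP position; "eef_rot": TCP orientation; "ft_force": force on the tool from outside, world axes, zero at the start; "wrist_torque": the same for the moment, N m; "finger_gap": finger opening in m.
Only numpy, scipy, OpenCV 4.12 (cv2) and the standard library are available. Lean on these libraries where they do the work, as an engineer would, in place of code of your own. Each camera call takes 0.05 s, during which the arm holds its last target.

### The job

Put the samples away cold: stand the aluminium tube block in the cooler's well, keeping its tubes upright and letting go of it, then lay the lid narrow end first between the dovetailed ways and slide it along them until it wedges tight over the block and stays wedged when you let go. Feel for where it tightens: push it firmly home, but do not ram it, and leave everything else on the bench where it is.

Things in the scene. Friction and masses are not known exactly. Their poses are not given: they have to be found in the camera images.
- block_grip (a point): On the mid-plane of the tube block's lifting fin, 38 mm above the block's underside. The fin is upright aluminium, 8 mm thick (x), 40 mm long (y), its top 52 mm above the underside. 26 mm on either side of the fin (x) is free of tubes. Axes: x along the block's 92 mm side, z up.
- block: Tube block: 92 x 58 x 24 mm aluminium (0.3 to 0.5 kg) with a lifting fin across its middle and a row of four capped tubes at each end (caps to 33 mm above the underside). Same either way round. Origin: centre of the underside, axes as block_grip.
- lid_grip (a point): Centre of the lid's cross grip: a black bar 12 mm thick (x), 56 mm long (y), 24 mm high on the middle of the lid. The point is 21 mm above the lid's underside, 12 mm above its upper face. Axes: x towards the narrow nose, z up.
- lid: Cooler lid: grey slab 150 mm long, 9 mm thick, 0.2 to 0.35 kg. Each side tapers 6 degrees: underside 116 mm wide at the rear (-x), 84 mm at the nose (+x). Long edges bevelled 25 degrees from upright, narrower above. Origin: centre of the underside, axes as lid_grip.
- well_floor (a point): Centre of the floor of the cooler's well, 22 mm above the bench. The well is 104 mm (x) by 70 mm (y) and 62 mm deep. Axes as lid_seat. The block goes in with its 92 mm side along x, either way round. The cooler (260 mm along x, 164 mm wide, deck 84 mm above the bench) is heavy and stays put.
- lid_seat (a point): Point on the cooler's deck, 84 mm above the bench, over the well's centre, midway between the ways. Axes: x the closing direction, from the display end towards the far end, y across, z up. One way is a gib, set differently each time: the lid goes tight with its centre anywhere from 12 mm before to 13 mm past this point, which can only be felt. The deck ends 163 mm behind (-x).
- way: Two aluminium ways: 150 mm long, 75 mm either side of lid_seat, 11 mm high, undercut 25 degrees and closing in 6 degrees each towards +x like the lid. With its centre 85 mm behind lid_seat the lid drops straight down between them, 2 mm or more spare a side; further in it must be slid. Body: the fixed -y way; origin and axes as lid_seat.
- cooler: Bench cooler with display, well and ways; origin under its middle, 33 mm behind lid_seat, axes as lid_seat. The lid slides freely (under 4 N); where it wedges, the push rises steeply. A steady push of 12 to 20 N makes it lock itself; below 9 N it may stay loose; over 25 N is ramming it. It needs some freedom sideways (up to 2 mm) to centre itself between the ways.
- tube_rack: white plastic tube rack without a fin, 100 x 60 x 39 mm, loose
- tip_box: closed pipette tip box, 122 x 86 x 71 mm, loose
- pcr_plate: white 96-well plate, 127 x 85 x 12 mm, lying flat
- pipette: single pipette lying on the bench, 260 mm long, 26 mm high, its grip end towards its -x
- beaker: small glass beaker, 70 mm across, 85 mm high
- wash_bottle: white plastic bottle, 60 mm across, 150 mm high
- tube_strip: strip of eight small capped tubes, 74 x 7 x 9 mm
There are look-alikes about, which are no part of the job. Leave any orange look-alike of the block alone. What is shaped like the lid but pink is not meant.

How it is judged:
On the way, in this order (a step that is already met when the one before it is completed fails the run):
1. the tube block stands flat in the cooler's well, let go of (x of block_grip in the frame of well_floor between -0.01 and 0.01 m and y of block_grip in the frame of well_floor between -0.01 and 0.01 m and z of block_grip in the frame of well_floor between 0.034 and 0.042 m and angle between block_grip's own z axis and vertical below 0.08 rad and contact force between the fingers and block below 0.1 N), for 0.2 s.
2. the lid, flat between the ways, wedged tight over the block (x of lid_grip in the frame of lid_seat between -0.016 and 0.016 m and y of lid_grip in the frame of lid_seat between -0.004 and 0.004 m and z of lid_grip in the frame of lid_seat between 0.018 and 0.024 m and angle between the x axis of lid_grip and the x axis of lid_seat, either way round below 0.04 rad and angle between lid_grip's own z axis and vertical below 0.04 rad and contact force between lid and way above 7 N), for 0.2 s.
At the end, for the whole second after the job is handed in: Block on the well floor, upright (within 10 mm along and across, 4 mm high). Lid flat on the deck over it (centre within 16 mm of lid_seat along the ways, 4 mm across, 3 mm high, 0.04 rad), and self-locked: let go of, it still presses on the way with over 7 N. Both at rest (all of step 2 and x of block_grip in the frame of well_floor between -0.01 and 0.01 m and y of block_grip in the frame of well_floor between -0.01 and 0.01 m and z of block_grip in the frame of well_floor between 0.034 and 0.042 m and angle between block_grip's own z axis and vertical below 0.08 rad and linear speed of each of lid, block below 0.01 m/s); the robot touches nothing.
It fails at once if the lid is rammed: it presses on its way with more than 27 N (a push of over 25 N) (contact force between lid and way above 27 N).
It fails at once if the tube block is tipped by more than 0.5 rad (angle between block_grip's own z axis and vertical above 0.5 rad).
It fails at once if something else on the bench is shoved by more than 30 mm (distance of any of tube_rack, tip_box, pcr_plate, pipette, beaker, wash_bottle, tube_strip from where it was at the start of the episode above 0.03 m).
It also fails if it takes over 64 s, if anything falls off the work surface, if the arm or the gripper's body presses on something with over 40 N, if the wrist force passes 120 N, or if a joint passes its speed limit or range.

## Working session

There is one attempt and no reset: what is moved stays moved. The work goes in short steps, Python scripts to look and compute and a shell command to move; the robot and the scene stay as the last step left them, time stands still between calls to the robot, and variables do not carry over. Pictures are saved under pics/ and viewed, and the job is handed in when it is done.

```bash
ls; mkdir -p pics
python3 - <<'E'
from cell import ctrl, vision
import cv2
print(ctrl.get_obs())
for n in ["scene","top"]:
    f=vision.grab_frame(n); cv2.imwrite(f"pics/{n}0.png",f[:,:,::-1])
    p=vision.camera_params(n); print(n,p)
E
```

```text
pics
{'time': 0.0, 'qpos': array([-1.43929468e+00,  2.63536966e-01, -4.89351037e-02,  1.25939926e+00,
        1.93943999e-05,  1.41545539e+00]), 'dq': array([-0.00026562,  0.00037204, -0.00147499,  0.00123582,  0.00166223,
       -0.00020218]), 'tau': array([-3.54681084e-03, -6.37613440e+01,  3.84565973e+01,  1.38598096e-02,
       -3.18848934e-04, -5.82843128e-06]), 'eef_pos': array([ 0.14847939, -0.50328254,  0.23081849]), 'eef_rot': array([-5.37347627e-04,  9.89732642e-01,  1.42930083e-01,  1.61031833e-05]), 'ft_force': array([-0.04740774,  0.53018294,  0.32928096]), 'wrist_torque': array([-0.01319391,  0.00130539, -0.03745461]), 'finger_gap': 0.08580023103858671}
scene {'fx': 395.13468999955705, 'fy': 395.13468999955705, 'cx': 319.27373678928757, 'cy': 196.53696032652752, 'T': array([[ 0.73422618,  0.50616913, -0.45244306,  1.23178554],
       [ 0.67889423, -0.55114816,  0.48511682, -0.81457252],
       [-0.003812  , -0.66334646, -0.74830271,  1.21359725],
       [ 0.        ,  0.        ,  0.        ,  1.        ]])}
top {'fx': 370.477920989865, 'fy': 370.477920989865, 'cx': 311.21555268205935, 'cy': 201.14290121154085, 'T': array([[-0.00454611, -0.993855  ,  0.11059647,  0.45426896],
       [-0.99970739,  0.0018893 , -0.0241155 , -0.07582934],
       [ 0.02375836, -0.11067374, -0.99357278,  1.13558729],
       [ 0.        ,  0.        ,  0.        ,  1.        ]])}
```

View pics/top0.png

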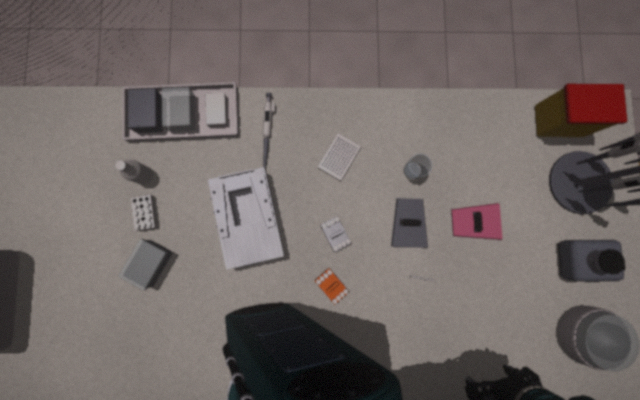

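View pics/scene0.png

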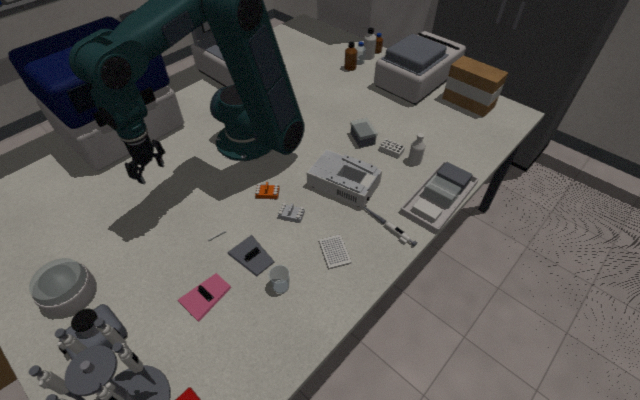

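Block candidates in the top view are the silver one at (336,234) and the orange one at (331,286). Lid candidates are grey at (409,222) and pink at (477,221). The silver block and grey lid fit the description. I'll enlarge both to confirm.

Run:
```python
import cv2
a=cv2.imread('pics/top0.png')
cv2.imwrite('pics/crop1.png',cv2.resize(a[155:305,195:335],None,fx=4,fy=4,interpolation=cv2.INTER_CUBIC)[:600])
cv2.imwrite('pics/crop2.png',cv2.resize(a[180:310,310:510],None,fx=4,fy=4,interpolation=cv2.INTER_CUBIC))
b=cv2.imread('pics/scene0.png')
cv2.imwrite('pics/crop3.png',cv2.resize(b[130:280,220:420],None,fx=4,fy=4,interpolation=cv2.INTER_CUBIC))
```

```text
(no output)
```

View pics/crop1.png

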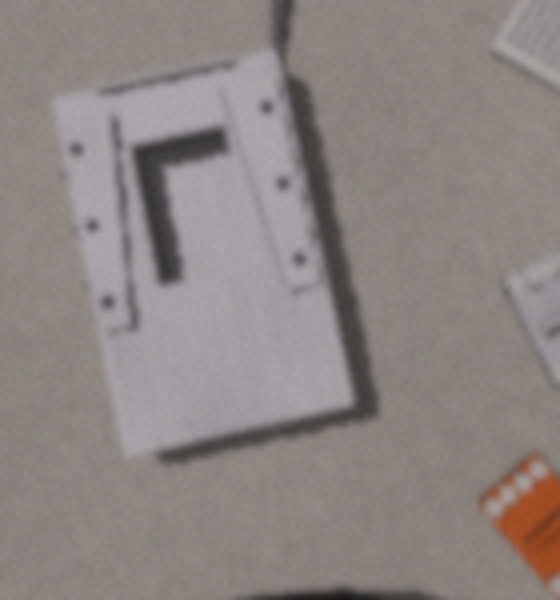

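View pics/crop2.png

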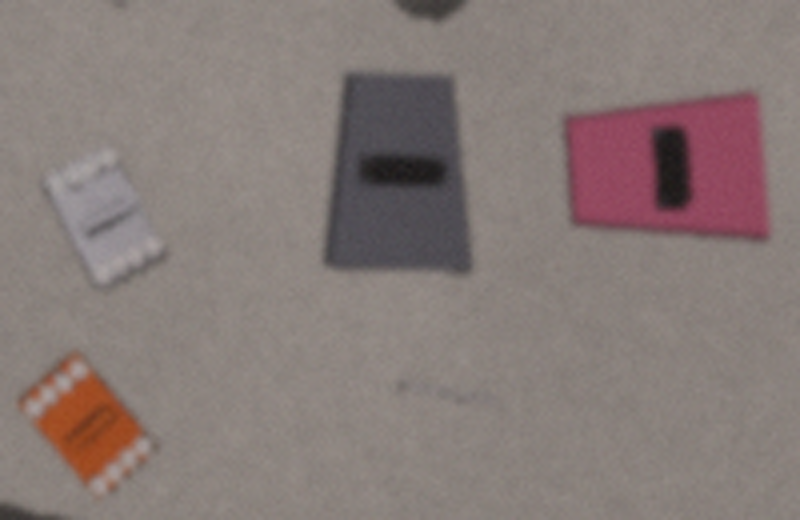

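View pics/crop3.png

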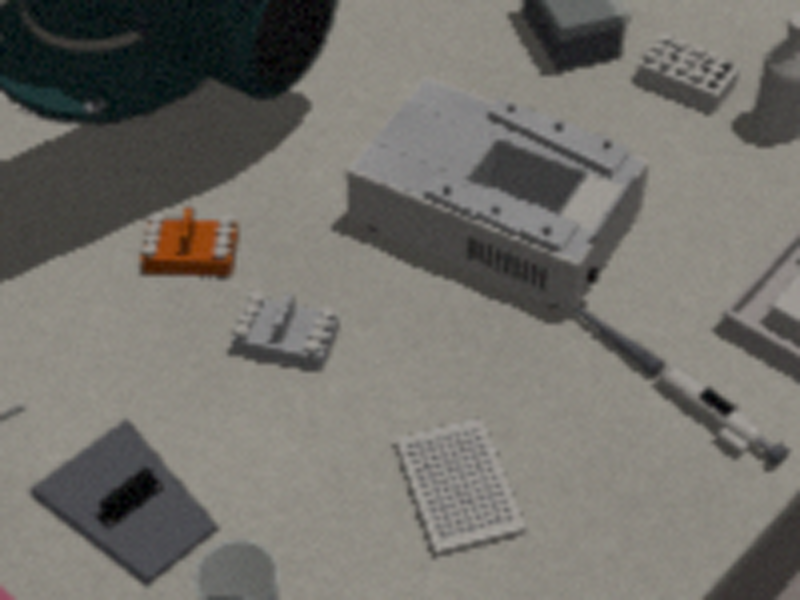

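The silver block with its fin at top (336,234) and the grey lid at (409,222), nose pointing away from the robot, match the description. Orange and pink are excluded. Next I measure.

```bash
cat > h.py <<'E'
import numpy as np, cv2
from cell import ctrl, vision
from scipy.spatial.transform import Rotation as R
def cast(p,uv,z):
    uv=np.atleast_2d(np.array(uv,float)); T=p['T']
    d=np.c_[(uv[:,0]-p['cx'])/p['fx'],(uv[:,1]-p['cy'])/p['fy'],np.ones(len(uv))]@T[:3,:3].T
    o=T[:3,3]; return o+d*((z-o[2])/d[:,2])[:,None]
def proj(p,P):
    T=np.linalg.inv(p['T']); P=np.atleast_2d(P); c=P@T[:3,:3].T+T[:3,3]
    return np.c_[c[:,0]/c[:,2]*p['fx']+p['cx'],c[:,1]/c[:,2]*p['fy']+p['cy']]
def rot(): 
    q=ctrl.get_obs()['eef_rot']; return R.from_quat([q[1],q[2],q[3],q[0]])
def st():
    o=ctrl.get_obs(); print('t',round(o['time'],2),'p',o['eef_pos'].round(4),'f',o['ft_force'].round(1),'gap',round(o['finger_gap'],4))
    r=rot().as_matrix(); print('tool x',r[:,0].round(3),'y',r[:,1].round(3),'z',r[:,2].round(3))
def plan(target,yaw,bx=None):
    """target TCP pos; tool y along world yaw dir (mod pi), z down. prints tool-frame mm shift and turn about tool z"""
    o=ctrl.get_obs(); r=rot(); M=r.as_matrix()
    d=M.T@(np.array(target)-o['eef_pos'])*1000
    ty=np.array([np.cos(yaw),np.sin(yaw),0])
    if ty@M[:,1]<0: ty=-ty
    tz=np.array([0,0,-1.]); tx=np.cross(ty,tz)
    w=(r.inv()*R.from_matrix(np.c_[tx,ty,tz])).as_rotvec()
    print('shift mm',d.round(1),'turn',w.round(4));
E
python3 - <<'E'
from h import *
p=vision.camera_params('top'); a=cv2.imread('pics/top0.png'); 
C=np.array([[208.75,179.5],[263.75,167],[283.75,256.25],[226.25,269.5]])
W=cast(p,C,.084); print('cooler',W.round(4), [np.linalg.norm(W[i]-W[i-1]).round(3) for i in range(4)], W.mean(0))
ax=(W[0]+W[1]-W[2]-W[3]); print('yaw',np.arctan2(ax[1],ax[0]))
# screws on ways
S=np.array([[77,150],[92,226],[108,302],[300,259],[283,184],[266,107]])/4+[195,155]
print('screws',cast(p,S,.095).round(4), cast(p,S,.095).mean(0))
# well dark inner corners at .084
# lid
hsv=cv2.cvtColor(a,cv2.COLOR_BGR2HSV)
g=cv2.GaussianBlur(cv2.cvtColor(a,cv2.COLOR_BGR2GRAY),(3,3),0)
m=np.zeros_like(g); m[185:260,380:440]=(g[185:260,380:440]<105)*255
m=cv2.morphologyEx(m,cv2.MORPH_CLOSE,np.ones((3,3)));
cs,_=cv2.findContours(m,0,1); c=max(cs,key=cv2.contourArea); ap=cv2.approxPolyDP(c,4,True)[:,0]; print(ap)
W=cast(p,ap,.009); print('lid',W.round(4),W.mean(0))
b=(g<50); b[:195]=0;b[:,:385]=0;b[250:]=0;b[:,435:]=0
v,u=np.nonzero(b); print('bar px',u.mean(),v.mean(),len(u),'w',cast(p,[u.mean(),v.mean()],.033)); rr=cv2.minAreaRect(np.c_[u,v].astype(np.float32)); print(rr)
# block corners base
B=np.array([[45,180],[112,152],[165,252],[103,287]])/4+[310,180]
W=cast(p,B,.024);print('block',W.round(4),[np.linalg.norm(W[i]-W[i-1]).round(3) for i in range(4)],W.mean(0)); ax=W[0]+W[1]-W[2]-W[3]; print('yaw',np.arctan2(ax[1],ax[0]))
st()
E
```

```text
cooler [[ 0.6341  0.1911  0.084 ]
 [ 0.6704  0.0348  0.084 ]
 [ 0.4159 -0.0236  0.084 ]
 [ 0.3803  0.1362  0.084 ]] [np.float64(0.26), np.float64(0.16), np.float64(0.261), np.float64(0.164)] [0.52517767 0.08463681 0.084     ]
yaw 0.21944761529268775
screws [[0.5951 0.172  0.095 ]
 [0.5414 0.1603 0.095 ]
 [0.4883 0.1479 0.095 ]
 [0.5178 0.0147 0.095 ]
 [0.5707 0.0271 0.095 ]
 [0.6257 0.0396 0.095 ]] [0.55650487 0.09360917 0.095     ]
[[397 198]
 [391 245]
 [427 247]
 [422 199]]
lid [[ 0.5889 -0.3676  0.009 ]
 [ 0.4452 -0.3449  0.009 ]
 [ 0.4387 -0.4548  0.009 ]
 [ 0.5857 -0.445   0.009 ]] [ 0.51462167 -0.40305852  0.009     ]
bar px 410.375 222.28333333333333 120 w [[ 0.51271796 -0.39941803  0.033     ]]
((410.5, 222.0), (6.0, 19.0), 90.0)
block [[ 0.5059 -0.1326  0.024 ]
 [ 0.5268 -0.1832  0.024 ]
 [ 0.4519 -0.222   0.024 ]
 [ 0.4262 -0.1752  0.024 ]] [np.float64(0.09), np.float64(0.055), np.float64(0.084), np.float64(0.053)] [ 0.47768491 -0.17825375  0.024     ]
yaw 0.48430813050363425
t 0.1 p [ 0.1485 -0.5033  0.2309] f [-0.1 -0.2 -0. ] gap 0.0855
tool x [0.959 0.283 0.   ] y [ 0.283 -0.959 -0.001] z [-0.     0.001 -1.   ]
```

Run:
```python
from h import *
plan([.478,-.178,.25],.484)
```

```text
shift mm [ 408.1 -218.8  -18.9] turn [-9.0000e-04  5.0000e-04  1.3736e+00]
```

```bash
python3 -m pendant '[[1,[34,-18.2,-1.6],[0,0,0]],[1,[34,-18.2,-1.6],[0,0,0]],[1,[34,-18.2,-1.6],[0,0,0]],[1,[34,-18.2,-1.6],[0,0,0]],[1,[34,-18.2,-1.6],[0,0,0]]]'
python3 -m pendant '[[1,[34,-18.2,-1.6],[0,0,0]],[1,[34,-18.2,-1.6],[0,0,0]],[1,[34,-18.2,-1.6],[0,0,0]],[1,[34,-18.2,-1.6],[0,0,0]],[1,[34,-18.2,-1.6],[0,0,0]]]'
python3 -m pendant '[[1,[34,-18.2,-1.6],[0,0,0]],[1,[34,-18.2,-1.6],[0,0,0]],[-0.5,[0,0,0],[0,0,-0.12]],[-0.5,[0,0,0],[0,0,-0.12]],[-0.5,[0,0,0],[0,0,-0.12]]]'
python3 -m pendant '[[-0.5,[0,0,0],[0,0,-0.12]],[-0.5,[0,0,0],[0,0,-0.12]],[-0.5,[0,0,0],[0,0,-0.12]],[-0.5,[0,0,0],[0,0,-0.12]],[-0.5,[0,0,0],[0,0,-0.12]]]'
python3 -c "
from h import *
st(); print(ctrl.get_obs()['qpos'])
f=vision.grab_frame('wrist');cv2.imwrite('pics/w1.png',f[:,:,::-1])"
```

```text
time: 0.52
eef_pos: [0.2866, -0.3666, 0.2392]
eef_rot: [-0.0, 0.99, 0.143, -0.0]
ft_force: [-0.0, -0.9, -0.3]
finger_gap: 0.0852
time: 0.93
eef_pos: [0.4241, -0.2311, 0.2473]
eef_rot: [-0.0, 0.99, 0.143, -0.0]
ft_force: [0.3, -1.7, 0.2]
finger_gap: 0.0854
time: 1.35
eef_pos: [0.4784, -0.1778, 0.2501]
eef_rot: [-0.0, 0.947, 0.321, -0.0]
ft_force: [-1.0, 0.0, -0.4]
finger_gap: 0.0517
time: 1.77
eef_pos: [0.4779, -0.1786, 0.2502]
eef_rot: [-0.0, 0.81, 0.586, -0.0]
ft_force: [0.8, 0.0, 0.2]
finger_gap: 0.0213
t 1.77 p [ 0.4779 -0.1786  0.2502] f [0.8 0.  0.2] gap 0.0213
tool x [0.313 0.95  0.   ] y [ 0.95  -0.313 -0.001] z [-0.001  0.    -1.   ]
[-5.17432642e-01  2.32968239e-01 -3.88487919e-02  1.29971508e+00
  6.13156335e-06  1.37141364e+00]
```

View pics/w1.png

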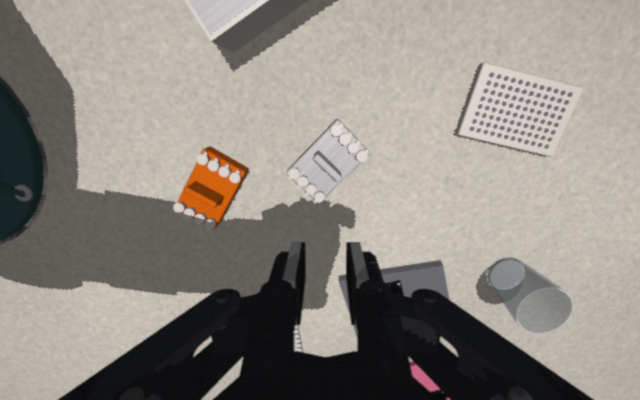

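Wrist view: the block is at (327,162) with its fin running from about (314,153) to (342,178). Orange is at left (212,188), not touched. Refining the position.

Run:
```python
from h import *
a=cv2.imread('pics/w1.png'); cv2.imwrite('pics/w1c.png',cv2.resize(a[105:215,265:390],None,fx=5,fy=5,interpolation=cv2.INTER_CUBIC))
print(vision.camera_params('wrist'))
```

```text
{'fx': 303.7893470179842, 'fy': 303.7893470179842, 'cx': 325.35985192505257, 'cy': 197.49196408819734, 'T': array([[ 9.52478505e-01, -2.89471424e-01, -9.48208476e-02,
         5.02416121e-01],
       [-3.04605779e-01, -9.05291912e-01, -2.96077478e-01,
        -1.02448466e-01],
       [-1.34577375e-04,  3.10890411e-01, -9.50445755e-01,
         3.93403512e-01],
       [ 0.00000000e+00,  0.00000000e+00,  0.00000000e+00,
         1.00000000e+00]])}
```

View pics/w1c.png

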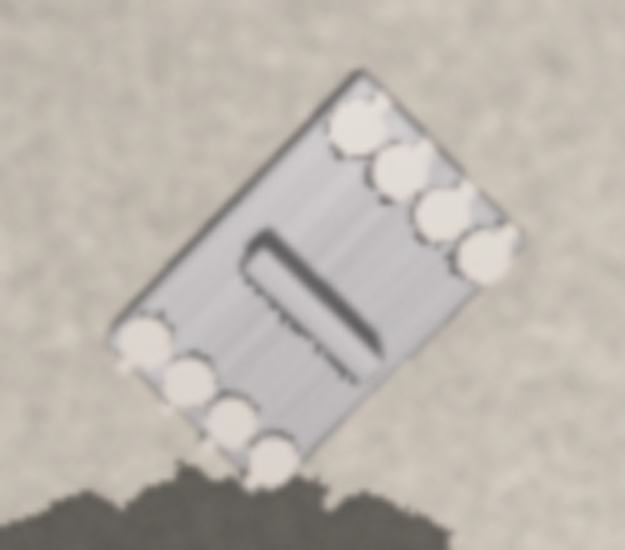

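Run:
```python
from h import *
p=vision.camera_params('wrist')
A=np.array([[357,127],[398,170],[441,215],[484,257]])/5+[265,105];B=np.array([[143,342],[189,383],[232,421],[272,460]])/5+[265,105]
a=cast(p,A,.033);b=cast(p,B,.033);print('caps centre',(a.mean(0)+b.mean(0))/2)
d=a.mean(0)-b.mean(0);print('long',np.linalg.norm(d),np.arctan2(d[1],d[0]))
for r in (a,b): e=r[0]-r[3];print(np.arctan2(e[1],e[0])-np.pi/2,np.linalg.norm(e))
F=np.array([[255,268],[365,368]])/5+[265,105];f=cast(p,F,.052);print('fin',f.mean(0),np.linalg.norm(f[0]-f[1]));e=f[0]-f[1];print(np.arctan2(e[1],e[0])-np.pi/2)
c=(a.mean(0)+b.mean(0))/2
plan([c[0],c[1],.10],.487)
```

```text
caps centre [ 0.481545   -0.17615303  0.033     ]
long 0.07213696681908295 0.4807966069832329
0.47930932958622696 0.04327529680191662
0.49236919314282446 0.04342168134966073
fin [ 0.48085421 -0.17632759  0.052     ] 0.03444330330879513
0.5141903811737434
shift mm [  3.4   2.8 150.2] turn [-6.000e-04 -4.000e-04 -7.959e-01]
```

```bash
python3 -m pendant '[[-0.5,[3.3,2.6,0],[0,0,0]],[-0.5,[0,0,25],[0,0,-0.114]],[-0.5,[0,0,25],[0,0,-0.114]],[-0.5,[0,0,25],[0,0,-0.114]],[-0.5,[0,0,25],[0,0,-0.114]]]'
python3 -m pendant '[[-0.5,[0,0,25],[0,0,-0.114]],[-0.5,[0,0,20],[0,0,-0.114]],[-0.5,[0,0,0],[0,0,-0.114]],[-0.5,[0,0,0],[0,0,0]]]'
python3 -c "
from h import *
f=vision.grab_frame('wrist');cv2.imwrite('pics/w2.png',f[:,:,::-1]);plan([.4813,-.1762,.027],.485)"
```

```text
time: 2.23
eef_pos: [0.4817, -0.1761, 0.1493]
eef_rot: [0.0, 0.659, 0.752, 0.0]
ft_force: [0.6, 0.4, 0.0]
finger_gap: 0.0213
time: 2.57
eef_pos: [0.4811, -0.1758, 0.1043]
eef_rot: [-0.001, 0.521, 0.854, -0.0]
ft_force: [0.5, 0.2, 0.1]
finger_gap: 0.0213
shift mm [ 0.  -0.3 78.2] turn [-0.0004 -0.0007 -0.0163]
```

View pics/w2.png

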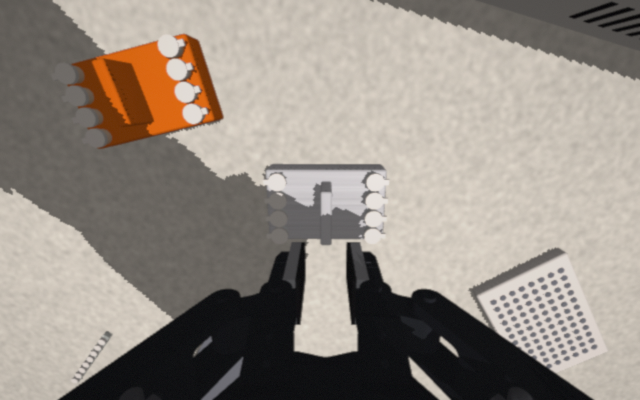

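The fin at u≈326 is centred between the fingers and square to them. Descending.

```bash
python3 -m pendant '[[-0.5,[0,0,26],[0,0,-0.016]],[-0.5,[0,0,26],[0,0,0]],[-0.5,[0,0,15],[0,0,0]],[-0.5,[0,0,9],[0,0,0]],[-0.5,[0,0,0],[0,0,0]]]'
python3 -c "
from h import *
st()"
```

```text
time: 3.03
eef_pos: [0.4813, -0.1761, 0.0286]
eef_rot: [-0.001, 0.516, 0.856, -0.0]
ft_force: [-1.3, 0.9, 0.5]
finger_gap: 0.0213
t 3.03 p [ 0.4813 -0.1761  0.0286] f [-1.3  0.9  0.5] gap 0.0213
tool x [-0.467  0.884  0.001] y [ 0.884  0.467 -0.001] z [-0.001  0.001 -1.   ]
```

```bash
python3 -m pendant '[[-1,[0,0,0],[0,0,0]],[-1,[0,0,0],[0,0,0]],[-1,[0,0,0],[0,0,0]],[-1,[0,0,0],[0,0,0]],[-1,[0,0,0],[0,0,0]]]'
python3 -m pendant '[[-1,[0,0,-10],[0,0,0]],[-1,[0,0,-25],[0,0,0]],[-1,[0,0,-25],[0,0,0]],[-1,[0,0,-25],[0,0,0]],[-1,[0,0,-25],[0,0,0]]]'
python3 -c "
from h import *
f=vision.grab_frame('wrist');cv2.imwrite('pics/w3.png',f[:,:,::-1]);st();plan([.5574,.0918,.18],.2194)"
```

```text
time: 3.45
eef_pos: [0.4821, -0.1766, 0.0304]
eef_rot: [0.001, 0.515, 0.857, 0.0]
ft_force: [-2.0, 0.8, 7.9]
finger_gap: 0.0062
time: 3.87
eef_pos: [0.4813, -0.1762, 0.1409]
eef_rot: [-0.0, 0.515, 0.857, 0.0]
ft_force: [-0.3, -0.5, -3.1]
finger_gap: 0.0065
t 3.92 p [ 0.483  -0.1771  0.1453] f [ 0.6 -0.8  3.1] gap 0.0067
tool x [-0.47   0.882 -0.005] y [0.882 0.47  0.003] z [ 0.005 -0.003 -1.   ]
shift mm [202.1 192.3 -35.1] turn [0.0036 0.0043 0.2703]
```

View pics/w3.png

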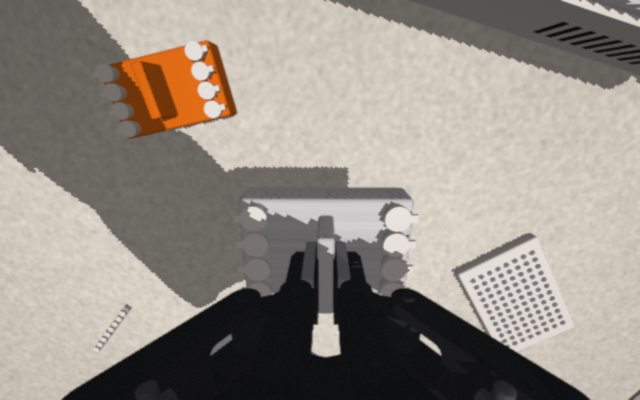

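```bash
python3 -m pendant '[[-1,[0,0,-10],[0,0,0.09]],[-1,[0,0,-12],[0,0,0.09]],[-1,[0,0,-12],[0,0,0.0903]],[-1,[0,0,-10],[0,0,0]]]'
python3 -c "
from h import *
plan([.5792,-.0058,.19],.2194)"
```

```text
time: 4.25
eef_pos: [0.4815, -0.1763, 0.1843]
eef_rot: [0.0, 0.628, 0.778, 0.0]
ft_force: [0.6, -0.0, -3.4]
finger_gap: 0.007
shift mm [146.  131.6  -5.7] turn [ 0.0003  0.0002 -0.006 ]
```

```bash
python3 -m pendant '[[-1,[24,22,-1],[0,0,-0.006]],[-1,[24,22,-1],[0,0,0]],[-1,[24,22,-1],[0,0,0]],[-1,[24,22,-1],[0,0,0]],[-1,[24,22,0],[0,0,0]]]'
python3 -m pendant '[[-1,[25,21,0],[0,0,0]],[-1,[0,0,0],[0,0,0]],[-1,[0,0,0],[0,0,0]]]'
python3 -c "
from h import *
st();print(vision.camera_params('wrist')['T'].tolist());f=vision.grab_frame('wrist');cv2.imwrite('pics/w4.png',f[:,:,::-1])"
```

```text
time: 4.67
eef_pos: [0.5626, -0.0334, 0.1877]
eef_rot: [0.0, 0.623, 0.782, 0.0]
ft_force: [0.3, -0.1, -3.6]
finger_gap: 0.0066
time: 4.92
eef_pos: [0.5772, -0.0044, 0.1871]
eef_rot: [-0.0, 0.622, 0.783, -0.0]
ft_force: [-0.1, -0.2, -3.5]
finger_gap: 0.0064
t 4.92 p [ 0.5772 -0.0044  0.1871] f [-0.1 -0.2 -3.5] gap 0.0064
tool x [-0.226  0.974  0.   ] y [ 0.974  0.226 -0.   ] z [-0.  0. -1.]
[[0.9742808055050893, 0.21423902155873595, 0.06984664391300494, 0.559491210068381], [0.2253371792489159, -0.9259371001600408, -0.3030901552267192, 0.07348204127290306], [-0.00026013937913902524, 0.31103396629431057, -0.9503987605940641, 0.33029064287398885], [0.0, 0.0, 0.0, 1.0]]
```

View pics/w4.png

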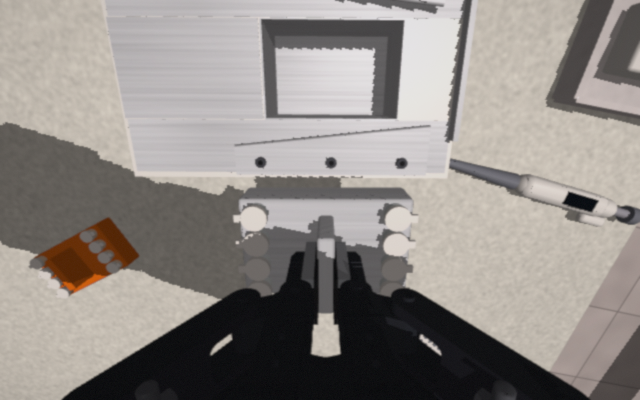

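Wrist view: the well's rim has corners near (262,20), (403,20), (398,119), (266,119). The block is held level.

Run:
```python
from h import *
p=vision.camera_params('wrist')
W=cast(p,[[262.5,20],[403.5,20],[397.5,119.5],[266.5,119.5]],.084);print(W.round(4),W.mean(0),[np.linalg.norm(W[i]-W[i-1]).round(4) for i in range(4)])
for i,j in ((0,1),(3,2)): e=W[j]-W[i];print(np.arctan2(e[1],e[0]))
S=cast(p,[[261,162],[331,162],[401,162]],.095);print('screws',S.round(4));e=S[2]-S[0];print(np.arctan2(e[1],e[0]),S[1]+.0667*np.array([-.2177,.976,0]))
# block caps in hand
C=cast(p,[[253,218],[397,218]],.187-.028+.033);print('caps',C.round(4),C.mean(0),np.linalg.norm(C[0]-C[1])); e=C[1]-C[0];print(np.arctan2(e[1],e[0]))
o=ctrl.get_obs()['eef_pos']; r=rot().as_matrix(); print('cap centre rel tcp tool',r.T@(C.mean(0)-o))
plan([.5574,.0918,.19],.2194)
```

```text
[[0.5033 0.1142 0.084 ]
 [0.6017 0.1368 0.084 ]
 [0.618  0.0696 0.084 ]
 [0.5175 0.0465 0.084 ]] [0.56016228 0.09175035 0.084     ] [np.float64(0.0692), np.float64(0.101), np.float64(0.0692), np.float64(0.1031)]
0.22594576740585912
0.22605888822279158
screws [[0.5206 0.0146 0.095 ]
 [0.5741 0.027  0.095 ]
 [0.6277 0.0393 0.095 ]]
0.226114329208489 [0.55960384 0.09206319 0.095     ]
caps [[0.5371 0.0101 0.192 ]
 [0.6059 0.0259 0.192 ]] [0.57149533 0.01800601 0.192     ] 0.07058069901457258
0.2261953122256997
cap centre rel tcp tool [ 2.40433260e-02  2.97356815e-05 -4.78705628e-03]
shift mm [99.1  2.9 -2.8] turn [-0.0006  0.      0.0073]
```

```bash
python3 -m pendant '[[-1,[24,1.2,0],[0,0,0]],[-1,[24,1.2,0],[0,0,0]],[-1,[24,1.2,0],[0,0,0]],[-1,[24.4,1.4,0],[0,0,0]],[-1,[0,0,0],[0,0,0]]]'
python3 -m pendant '[[-1,[0,0,18],[0,0,0]],[-1,[0,0,12],[0,0,0]],[-1,[0,0,0],[0,0,0]],[-1,[0,0,0],[0,0,0]]]'
python3 -c "
from h import *
st();plan([.5603,.0906,.065],.226);f=vision.grab_frame('wrist');cv2.imwrite('pics/w5.png',f[:,:,::-1])
f=vision.grab_frame('scene');cv2.imwrite('pics/s5.png',cv2.resize(f[120:240,280:420,::-1],None,fx=5,fy=5))"
```

```text
time: 5.38
eef_pos: [0.5591, 0.0914, 0.1877]
eef_rot: [-0.0, 0.623, 0.783, 0.0]
ft_force: [-0.0, 1.3, -1.7]
finger_gap: 0.0068
time: 5.72
eef_pos: [0.5598, 0.0883, 0.1575]
eef_rot: [-0.0, 0.623, 0.782, -0.0]
ft_force: [-0.2, 0.6, -3.4]
finger_gap: 0.0065
t 5.72 p [0.5598 0.0883 0.1575] f [-0.2  0.6 -3.4] gap 0.0065
tool x [-0.223  0.975  0.   ] y [ 0.975  0.223 -0.001] z [-0.001 -0.    -1.   ]
shift mm [ 2.1  1.1 92.5] turn [-0.0011 -0.0001 -0.0016]
```

View pics/w5.png

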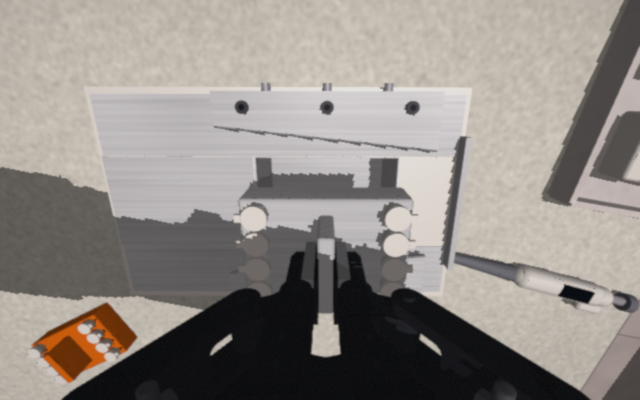

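View pics/s5.png

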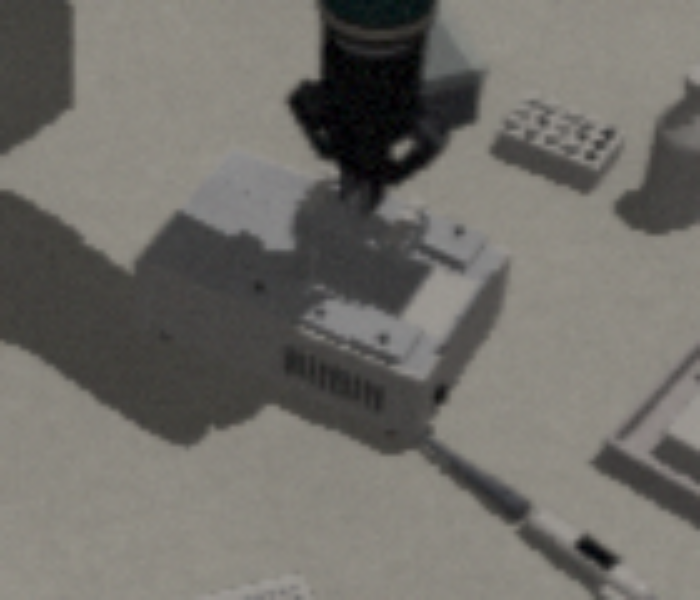

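Run:
```python
from h import *
p=vision.camera_params('wrist'); r=rot().as_matrix(); o=ctrl.get_obs()['eef_pos']
W=cast(p,[[256,157],[397.5,157]],.084);m=W.mean(0);print(np.linalg.norm(W[0]-W[1]), 'far rim mid rel tcp', r.T@(m-o))
C=cast(p,[[240,205],[411,205]],o[2]-.0285+.024);print('block far top edge rel tcp',(C-o)@r,)
```

```text
0.10213845564055923 far rim mid rel tcp [0.039422  0.0012555 0.0742967]
block far top edge rel tcp [[ 0.02749954 -0.04379074  0.00445599]
 [ 0.02740466  0.04439773  0.00453147]]
```

```bash
python3 -m pendant '[[-1,[3.6,1.2,0],[0,0,0]],[-1,[0,0,0],[0,0,0]],[-1,[0,0,18],[0,0,0]],[-1,[0,0,18],[0,0,0]],[-1,[0,0,14],[0,0,0]]]'
python3 -m pendant '[[-1,[0,0,12],[0,0,0]],[-1,[0,0,12],[0,0,0]],[-1,[0,0,12],[0,0,0]],[-1,[0,0,8],[0,0,0]],[-1,[0,0,4],[0,0,0]]]'
python3 -c "
from h import *
st()"
```

```text
time: 6.23
eef_pos: [0.5607, 0.0931, 0.1069]
eef_rot: [0.0, 0.623, 0.782, 0.0]
ft_force: [-0.5, -0.6, -3.0]
finger_gap: 0.0067
time: 6.65
eef_pos: [0.5604, 0.0931, 0.0588]
eef_rot: [-0.0, 0.623, 0.782, -0.0]
ft_force: [-0.9, -0.6, -3.2]
finger_gap: 0.007
t 6.65 p [0.5604 0.0931 0.0588] f [-0.9 -0.6 -3.2] gap 0.007
tool x [-0.224  0.975  0.   ] y [ 0.975  0.224 -0.001] z [-0.001 -0.    -1.   ]
```

No contact on the way in. The weight still hangs on the gripper, so I ease down.

```bash
python3 -m pendant '[[-1,[0,0,2],[0,0,0]],[-1,[0,0,2],[0,0,0]],[-1,[0,0,1.5],[0,0,0]],[-1,[0,0,1],[0,0,0]],[-1,[0,0,0],[0,0,0]]]'
```

```text
time: 7.07
eef_pos: [0.5608, 0.093, 0.0532]
eef_rot: [0.0, 0.623, 0.782, 0.0]
ft_force: [-0.4, 0.3, -2.8]
finger_gap: 0.0068
```

```bash
python3 -m pendant '[[-1,[0,0,1],[0,0,0]],[-1,[0,0,1],[0,0,0]],[-1,[0,0,0],[0,0,0]]]'
```

```text
time: 7.32
eef_pos: [0.5609, 0.093, 0.0524]
eef_rot: [0.001, 0.623, 0.782, 0.0]
ft_force: [-6.4, 0.1, 16.8]
finger_gap: 0.0066
```

```bash
python3 -m pendant '[[-1,[0,0,1],[0,0,0]],[-1,[0,0,0],[0,0,0]]]'
```

```text
time: 7.48
eef_pos: [0.561, 0.0931, 0.0523]
eef_rot: [0.001, 0.623, 0.782, 0.001]
ft_force: [-11.4, -1.4, 33.5]
finger_gap: 0.0067
```

On the floor. I relieve the load and open a little.

```bash
python3 -m pendant '[[-1,[0,0,-1.5],[0,0,0]],[-1,[0,0,0],[0,0,0]],[-0.5,[0,0,0],[0,0,0]],[-0.5,[0,0,0],[0,0,0]],[-0.5,[0,0,0],[0,0,0]]]'
python3 -m pendant '[[-0.5,[0,0,-4],[0,0,0]],[-0.5,[0,0,-15],[0,0,0]],[-0.5,[0,0,-25],[0,0,0]],[-0.5,[0,0,-25],[0,0,0]],[-0.5,[0,0,-30],[0,0,0]]]'
python3 -c "
from h import *
st();print(vision.camera_params('wrist')['T'].tolist());f=vision.grab_frame('wrist');cv2.imwrite('pics/w6.png',f[:,:,::-1])"
```

```text
time: 7.9
eef_pos: [0.5608, 0.093, 0.0514]
eef_rot: [0.0, 0.623, 0.782, 0.0]
ft_force: [-0.4, -0.1, -0.4]
finger_gap: 0.0214
time: 8.32
eef_pos: [0.56, 0.093, 0.1511]
eef_rot: [-0.001, 0.623, 0.782, -0.0]
ft_force: [0.5, -0.3, 0.3]
finger_gap: 0.0214
t 8.32 p [0.56   0.093  0.1511] f [ 0.5 -0.3  0.3] gap 0.0214
tool x [-0.224  0.975  0.   ] y [ 0.975  0.224 -0.001] z [-0.001 -0.    -1.   ]
[[0.9747912903459284, 0.2124545326230054, 0.06815432366078827, 0.5425969044121172], [0.22311484662574063, -0.9263965506167958, -0.3033301769037719, 0.17093051309534862], [-0.0013059406155695133, 0.3108898560153445, -0.9504450494088891, 0.29429009119339505], [0.0, 0.0, 0.0, 1.0]]
```

View pics/w6.png

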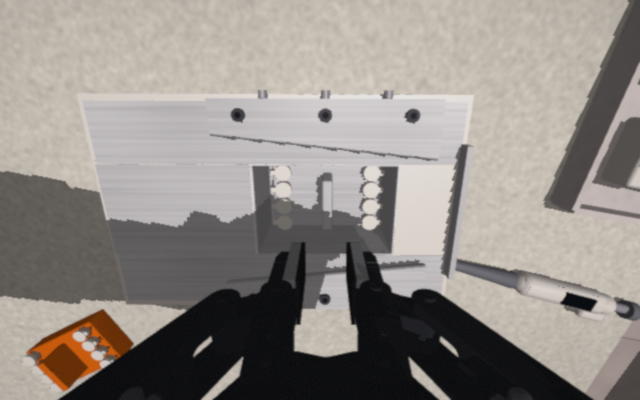

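The block stands flat in the well. Cap rows are at u≈283 and u≈371, and the rim spans 251–397.

Run:
```python
from h import *
p=vision.camera_params('wrist')
W=cast(p,[[251.5,165],[397.5,165],[392.5,253],[257,253]],.084);m=W.mean(0);print('rim',W.round(4),m,[np.linalg.norm(W[i]-W[i-1]).round(4) for i in range(4)])
C=cast(p,[[283,173],[284,222],[372,173],[370,223]],.055);c=C.mean(0);print('caps',c)
S=cast(p,[[325,115],[325,298]],.095);print('screws',S,S.mean(0))
yaw=.226;M=np.array([[np.cos(yaw),np.sin(yaw)],[-np.sin(yaw),np.cos(yaw)]]);print('block in well',M@(c-m)[:2])
for q in (W[1]-W[0],W[2]-W[3],C[2]-C[0]): print(np.arctan2(q[1],q[0]))
# next: look pose for lid
plan([.5127,-.44,.25],0)
```

```text
rim [[0.5033 0.1143 0.084 ]
 [0.6064 0.1377 0.084 ]
 [0.6236 0.0684 0.084 ]
 [0.5182 0.0446 0.084 ]] [0.56288656 0.09126677 0.084     ] [np.float64(0.0712), np.float64(0.1057), np.float64(0.0714), np.float64(0.108)]
caps [0.5650007  0.09231025 0.055     ]
screws [[0.54716411 0.16071504 0.095     ]
 [0.57860503 0.02317661 0.095     ]] [0.56288457 0.09194582 0.095     ]
block in well [0.0022942  0.00054321]
0.22383471114579392
0.22187777167911257
0.22367181185127133
shift mm [-508.6 -167.2  -93.2] turn [0.0059 0.0005 0.2258]
```

Run:
```python
from h import *
plan([.515,-.40,.25],-.044)
```

```text
shift mm [-470.1 -156.   -93.2] turn [0.0059 0.0004 0.2698]
```

```bash
python3 -m pendant '[[-0.4,[0,0,-23],[0,0,0]],[-0.4,[0,0,-30],[0,0,0]],[-0.4,[-30,-10,-20],[0,0,0]],[-0.4,[-34,-11,-14],[0,0,0]],[-0.4,[-34,-11,-6],[0,0,0]]]'
python3 -m pendant '[[-0.4,[-34,-11.3,0],[0,0,0]],[-0.4,[-34,-11.3,0],[0,0,0]],[-0.4,[-34,-11.3,0],[0,0,0]],[-0.4,[-34,-11.3,0],[0,0,0]],[-0.4,[-34,-11.3,0],[0,0,0]]]'
python3 -m pendant '[[-0.4,[-34,-11.3,0],[0,0,0]],[-0.4,[-34,-11.3,0],[0,0,0]],[-0.4,[-34,-11.3,0],[0,0,0]],[-0.4,[-34,-11.3,0],[0,0,0]],[-0.4,[-34,-11.3,0],[0,0,0]]]'
python3 -m pendant '[[-0.4,[-32,-11,0],[0,0,0]],[-0.4,[0,0,0],[0,0,0.09]],[-0.4,[0,0,0],[0,0,0.09]],[-0.4,[0,0,0],[0,0,0.09]],[-0.4,[0,0,0],[0,0,0]]]'
python3 -c "
from h import *
st();print(vision.camera_params('wrist')['T'].tolist());f=vision.grab_frame('wrist');cv2.imwrite('pics/w7.png',f[:,:,::-1])"
```

```text
time: 8.78
eef_pos: [0.5518, -0.0105, 0.2457]
eef_rot: [0.001, 0.622, 0.783, 0.001]
ft_force: [1.2, -0.1, 0.3]
finger_gap: 0.0255
time: 9.2
eef_pos: [0.5339, -0.1897, 0.2437]
eef_rot: [0.0, 0.623, 0.782, 0.0]
ft_force: [0.2, -0.5, -0.2]
finger_gap: 0.0257
time: 9.62
eef_pos: [0.5168, -0.3681, 0.2436]
eef_rot: [0.0, 0.623, 0.782, -0.0]
ft_force: [-0.4, 0.7, -0.5]
finger_gap: 0.0257
time: 10.03
eef_pos: [0.5137, -0.4002, 0.2433]
eef_rot: [-0.0, 0.724, 0.69, 0.0]
ft_force: [-1.0, -0.5, 0.6]
finger_gap: 0.0258
t 10.03 p [ 0.5137 -0.4002  0.2433] f [-1.  -0.5  0.6] gap 0.0258
tool x [0.049 0.999 0.   ] y [ 0.999 -0.049 -0.   ] z [-0.  0. -1.]
[[0.9987690823053226, -0.047206421666293394, -0.01522740898668057, 0.5177795410217649], [-0.049601181558871145, -0.9492478894843215, -0.31059325024463313, -0.3204185124147497], [0.00020741009483157713, 0.31096623299487924, -0.9504209377523345, 0.3865155404382], [0.0, 0.0, 0.0, 1.0]]
```

View pics/w7.png

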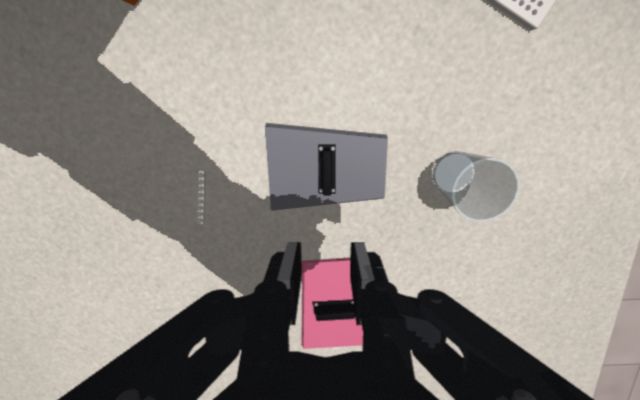

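The grey lid fills (265–387,124–210) with its black bar at (327,170). The nose is to the right (+x). Pink is at (332,305), not meant.

Run:
```python
from h import *
p=vision.camera_params('wrist'); a=cv2.imread('pics/w7.png'); g=cv2.cvtColor(a,cv2.COLOR_BGR2GRAY)
cv2.imwrite('pics/w7c.png',cv2.resize(a[110:225,255:400],None,fx=5,fy=5,interpolation=cv2.INTER_CUBIC))
```

```text
(no output)
```

View pics/w7c.png

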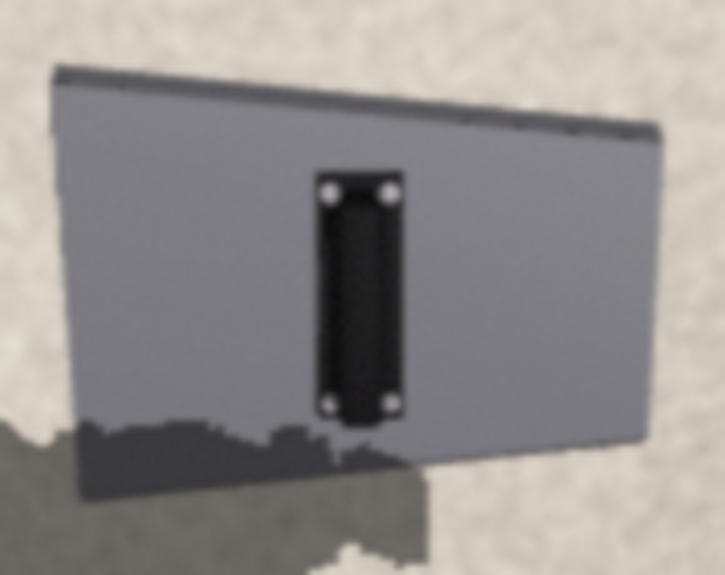

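Run:
```python
from h import *
p=vision.camera_params('wrist'); o=np.array([255,110]); f=lambda l:np.array(l)/5+o
S=cast(p,f([[330,193],[389,193],[329,403],[391,402]]),.012);print('screws',S.mean(0)); e=S[:2].mean(0)-S[2:].mean(0);print(np.arctan2(e[1],e[0])-np.pi/2,np.linalg.norm(e),np.linalg.norm(S[0]-S[1]))
L=cast(p,f([[55,83],[660,140],[645,440],[82,498]]),.009); nose=L[1:3].mean(0);rear=(L[0]+L[3])/2;d=nose-rear;print('lid',(nose+rear)/2,np.arctan2(d[1],d[0]),np.linalg.norm(d)); 
for e in (L[0]-L[3],L[1]-L[2]): print(np.arctan2(e[1],e[0])-np.pi/2,np.linalg.norm(e))
c=S.mean(0); r=rot().as_matrix(); print((c-ctrl.get_obs()['eef_pos'])@r)
plan([c[0],c[1],.05],-.044)
```

```text
screws [ 0.51570979 -0.40636568  0.012     ]
-0.03976739289524289 0.05393258225338324 0.014543844028872634
lid [ 0.5159293  -0.40630023  0.009     ] -0.0353848227584029 0.14806630910350124
-0.037939448277211296 0.10751061157655986
-0.03116888772166848 0.07764585666294486
[-0.00624129  0.00225516  0.2314238 ]
shift mm [ -6.2   2.3 193.4] turn [-0.0001 -0.0001  0.001 ]
```

```bash
python3 -m pendant '[[-0.4,[-6.2,2.3,0],[0,0,-0.013]],[-0.4,[0,0,35],[0,0,0]],[-0.4,[0,0,35],[0,0,0]],[-0.4,[0,0,35],[0,0,0]],[-0.4,[0,0,30],[0,0,0]]]'
python3 -m pendant '[[-0.4,[0,0,25],[0,0,0]],[-0.4,[0,0,10],[0,0,0]],[-0.4,[0,0,0],[0,0,0]]]'
python3 -c "
from h import *
st();plan([.5158,-.4063,.015],-.036);f=vision.grab_frame('wrist');cv2.imwrite('pics/w8.png',f[:,:,::-1])"
```

```text
time: 10.5
eef_pos: [0.5156, -0.4062, 0.1065]
eef_rot: [-0.0, 0.717, 0.697, -0.0]
ft_force: [0.5, 0.6, 0.2]
finger_gap: 0.0257
time: 10.75
eef_pos: [0.5151, -0.4056, 0.0714]
eef_rot: [-0.002, 0.717, 0.697, -0.0]
ft_force: [-0.9, -0.5, 0.4]
finger_gap: 0.0255
t 10.75 p [ 0.5151 -0.4056  0.0714] f [-0.9 -0.5  0.4] gap 0.0255
tool x [0.029 1.    0.002] y [ 1.    -0.029 -0.003] z [-0.003  0.002 -1.   ]
shift mm [-0.8  0.9 56.4] turn [-0.0026 -0.0024  0.0069]
```

View pics/w8.png

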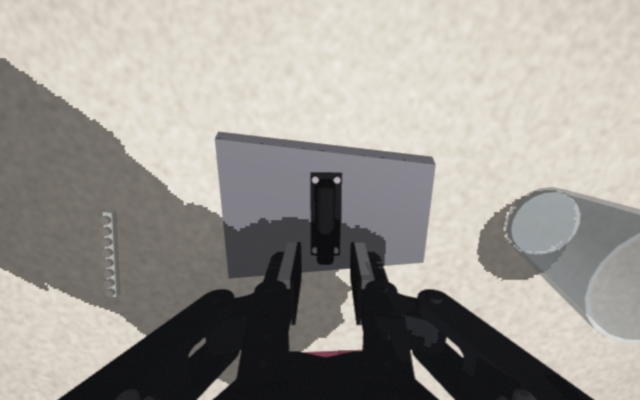

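The bar at u≈326 is centred between the fingers. Descending to just above the lid.

```bash
python3 -m pendant '[[-0.4,[-0.4,0.4,20],[0,0,0]],[-0.4,[0,0,20],[0,0,0]],[-0.4,[0,0,10],[0,0,0]],[-0.4,[0,0,4],[0,0,0]],[-0.4,[0,0,0],[0,0,0]]]'
```

```text
time: 11.22
eef_pos: [0.5164, -0.4069, 0.02]
eef_rot: [0.0, 0.718, 0.696, 0.0]
ft_force: [-0.5, -0.2, 0.1]
finger_gap: 0.0258
```

```bash
python3 -m pendant '[[-0.4,[0,0,1.5],[0,0,0]],[-0.4,[0,0,1],[0,0,0]],[-0.4,[0,0,0],[0,0,0]]]'
```

```text
time: 11.47
eef_pos: [0.5165, -0.407, 0.0178]
eef_rot: [0.001, 0.718, 0.696, 0.0]
ft_force: [0.6, 0.3, -0.5]
finger_gap: 0.0254
```

```bash
python3 -m pendant '[[-0.4,[0,0,2],[0,0,0]],[-0.4,[0,0,1],[0,0,0]],[-0.4,[0,0,0],[0,0,0]]]'
```

```text
time: 11.72
eef_pos: [0.5161, -0.4066, 0.0139]
eef_rot: [-0.0, 0.718, 0.696, 0.0]
ft_force: [0.0, 0.6, -0.4]
finger_gap: 0.0258
```

```bash
python3 -m pendant '[[-1,[0,0,0],[0,0,0]],[-1,[0,0,0],[0,0,0]],[-1,[0,0,0],[0,0,0]],[-1,[0,0,0],[0,0,0]]]'
python3 -m pendant '[[-1,[0,0,-5],[0,0,0]],[-1,[0,0,-15],[0,0,0]],[-1,[0,0,-25],[0,0,0]],[-1,[0,0,-25],[0,0,0]],[-1,[0,0,0],[0,0,0]]]'
python3 -c "
from h import *
st();f=vision.grab_frame('wrist');cv2.imwrite('pics/w9.png',f[:,:,::-1])"
```

```text
time: 12.05
eef_pos: [0.5162, -0.4067, 0.0142]
eef_rot: [0.0, 0.718, 0.696, 0.0]
ft_force: [-0.8, 1.6, 2.4]
finger_gap: 0.0107
time: 12.47
eef_pos: [0.5175, -0.408, 0.0886]
eef_rot: [0.003, 0.718, 0.696, 0.0]
ft_force: [0.9, -0.2, -1.4]
finger_gap: 0.0106
t 12.47 p [ 0.5175 -0.408   0.0886] f [ 0.9 -0.2 -1.4] gap 0.0106
tool x [ 0.031  1.    -0.004] y [ 1.    -0.031  0.004] z [ 0.004 -0.004 -1.   ]
```

View pics/w9.png

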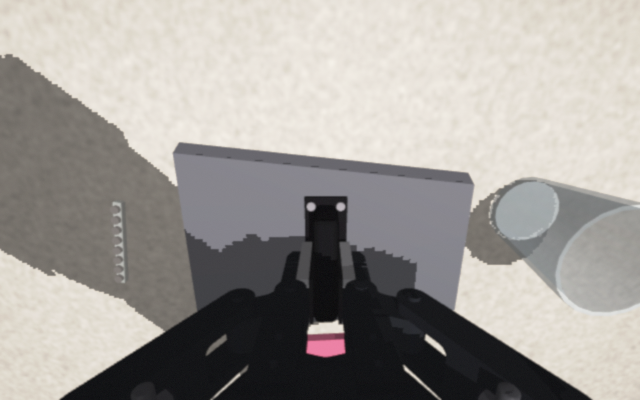

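Run:
```python
from h import *
p=vision.camera_params('wrist'); p=dict(p)
a=cv2.imread('pics/w6.png'); cv2.imwrite('pics/w6c.png',cv2.resize(a[90:315,195:480],None,fx=2.6,fy=2.6,interpolation=cv2.INTER_CUBIC))
a=cv2.imread('pics/w4.png'); cv2.imwrite('pics/w4c.png',cv2.resize(a[0:185,95:480],None,fx=2,fy=2,interpolation=cv2.INTER_CUBIC))
```

```text
(no output)
```

View pics/w6c.png

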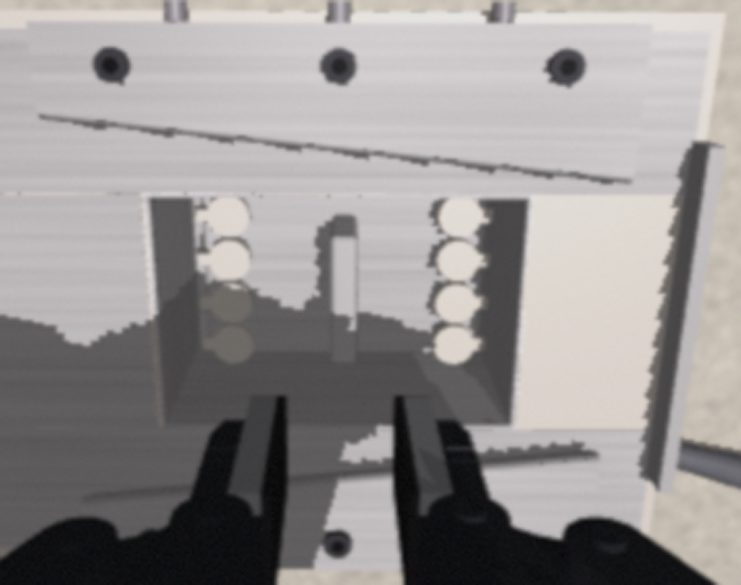

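Run:
```python
from h import *
p=dict(vision.camera_params('wrist')); p['T']=np.array([[0.9747912903459284, 0.2124545326230054, 0.06815432366078827, 0.5425969044121172], [0.22311484662574063, -0.9263965506167958, -0.3033301769037719, 0.17093051309534862], [-0.0013059406155695133, 0.3108898560153445, -0.9504450494088891, 0.29429009119339505], [0.0, 0.0, 0.0, 1.0]])
yaw=.224;M=np.array([[np.cos(yaw),np.sin(yaw)],[-np.sin(yaw),np.cos(yaw)]]);s=np.array([.561,.0917])
f=lambda l:np.array(l)/2.6+[195,90]
q=lambda l,z:((cast(p,f(l),z)[:,:2]-s)@M.T*1000).round(1).tolist()
print('up lip',q([[40,115],[630,181]],.095),'low lip',q([[85,498],[597,457]],.095))
print('outer corner deck',q([[0,20],[720,12]],.084))
st()
plan([*(s+M.T@[-.11,0]),.19],.224); print(s+M.T@[-.11,0], s+M.T@[-.092,0])
```

```text
up lip [[-74.9, 59.1], [73.6, 42.7]] low lip [[-74.6, -51.1], [73.4, -37.2]]
outer corner deck [[-86.4, 81.5], [95.4, 83.6]]
t 12.52 p [ 0.5171 -0.4076  0.0863] f [-0.  -0.2 -3.5] gap 0.0102
tool x [ 0.031  1.    -0.003] y [ 1.    -0.031  0.003] z [ 0.003 -0.003 -1.   ]
shift mm [ 472.3  -77.8 -105.2] turn [ 0.0024  0.003  -0.2553]
[0.45374816 0.06726554] [0.47129846 0.07126391]
```

Run:
```python
from h import *
a=cv2.imread('pics/top0.png')
cv2.imwrite('pics/crop4.png',cv2.resize(a[160:245,205:285],None,fx=7,fy=7,interpolation=cv2.INTER_CUBIC))
b=cv2.imread('pics/scene0.png')
cv2.imwrite('pics/crop5.png',cv2.resize(b[145:215,300:390],None,fx=8,fy=8,interpolation=cv2.INTER_CUBIC))
```

```text
(no output)
```

View pics/crop4.png

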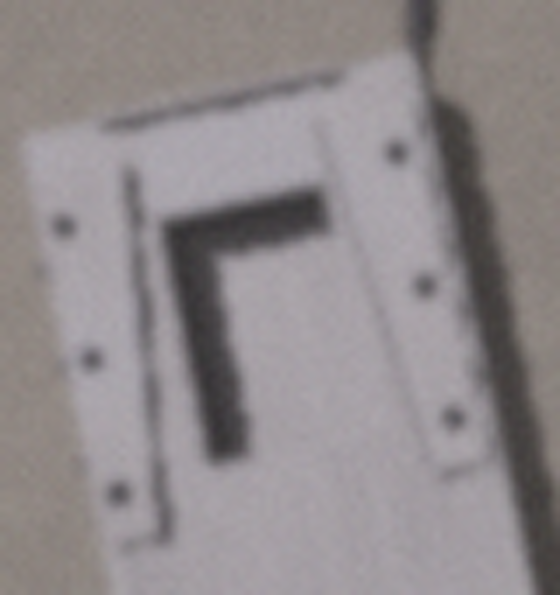

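View pics/crop5.png

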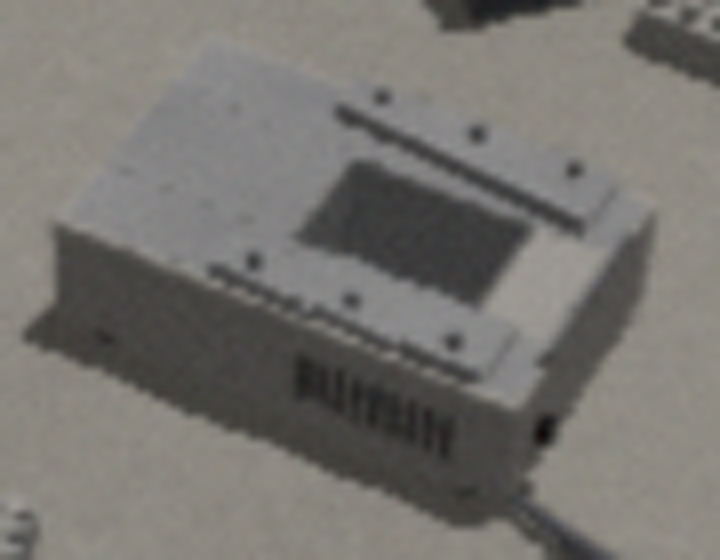

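Run:
```python
from h import *
p=vision.camera_params('top'); f=lambda l:np.array(l)/7+[205,160]
S=cast(p,f([[64,225],[92,358],[119,492],[397,152],[425,286],[454,417]]),.095)[:,:2]; s=S.mean(0)
d=(S[0]-S[2]+S[3]-S[5]);yaw=np.arctan2(d[1],d[0]);print(s,yaw)
M=np.array([[np.cos(yaw),np.sin(yaw)],[-np.sin(yaw),np.cos(yaw)]])
q=lambda l,z=.095:((cast(p,f(l),z)[:,:2]-s)@M.T*1000).round(1).tolist()
print('screws',((S-s)@M.T*1000).round(1).tolist())
print('left',q([[125,170],[156,540]]),'right',q([[320,120],[435,470]]))
print('cooler edges',q([[25,140],[415,50]],.084))
p=vision.camera_params('scene'); f=lambda l:np.array(l)/8+[300,145]
S=cast(p,f([[382,97],[477,134],[574,169],[253,262],[351,300],[454,342]]),.095)[:,:2]; s=S.mean(0);d=(S[2]-S[0]+S[5]-S[3]);yaw=np.arctan2(d[1],d[0]);print(s,yaw)
M=np.array([[np.cos(yaw),np.sin(yaw)],[-np.sin(yaw),np.cos(yaw)]])
print('screws',((S-s)@M.T*1000).round(1).tolist())
print('left',q([[337,105],[580,223]]), 'right (hidden lip?)',q([[350,290]]))
```

```text
[0.55710876 0.09358683] 0.22095610975099156
screws [[55.3, 68.3], [0.2, 67.9], [-54.7, 68.0], [55.0, -68.3], [-0.8, -67.8], [-55.0, -68.0]]
left [[71.9, 40.0], [-76.6, 57.5]] right [[74.7, -40.7], [-74.1, -56.2]]
cooler edges [[95.2, 79.1], [96.9, -83.6]]
[0.56234645 0.09608738] 0.2302858841430965
screws [[-53.9, 69.0], [1.1, 68.0], [55.1, 68.8], [-55.5, -68.9], [-1.5, -68.2], [54.6, -68.7]]
left [[-71.4, 52.1], [73.9, 35.0]] right (hidden lip?) [[-5.0, -62.4]]
```

```bash
python3 -m pendant '[[-1,[0,0,-25],[0,0,-0.063]],[-1,[0,0,-25],[0,0,-0.063]],[-1,[0,0,-25],[0,0,-0.063]],[-1,[0,0,-25],[0,0,-0.063]],[-1,[0,0,0],[0,0,0]]]'
python3 -c "
from h import *
st();plan([.4683,.0714,.19],.222)"
```

```text
time: 12.93
eef_pos: [0.517, -0.4075, 0.1875]
eef_rot: [0.002, 0.623, 0.782, -0.0]
ft_force: [-0.8, -0.4, -2.5]
finger_gap: 0.0108
t 12.93 p [ 0.517  -0.4075  0.1875] f [-0.8 -0.4 -2.5] gap 0.0108
tool x [-0.223  0.975 -0.004] y [0.975 0.223 0.002] z [ 0.003 -0.003 -1.   ]
shift mm [477.8  59.1  -4.2] turn [0.0023 0.0038 0.0024]
```

```bash
python3 -m pendant '[[-1,[20,2.5,-2],[0,0,0]],[-1,[32,4,-2],[0,0,0]],[-1,[32,4,0],[0,0,0]],[-1,[32,4,0],[0,0,0]],[-1,[32,4,0],[0,0,0]]]'
python3 -m pendant '[[-1,[32,4,0],[0,0,0]],[-1,[32,4,0],[0,0,0]],[-1,[32,4,0],[0,0,0]],[-1,[32,4,0],[0,0,0]],[-1,[32,4,0],[0,0,0]]]'
python3 -m pendant '[[-1,[32,4,0],[0,0,0]],[-1,[32,4,0],[0,0,0]],[-1,[25,3,0],[0,0,0]],[-1,[12,1.5,0],[0,0,0]],[-1,[0,0,0],[0,0,0]]]'
python3 -c "
from h import *
st();plan([.4683,.0714,.19],.222);f=vision.grab_frame('wrist');cv2.imwrite('pics/w10.png',f[:,:,::-1])"
```

```text
time: 13.35
eef_pos: [0.5009, -0.2565, 0.1862]
eef_rot: [-0.001, 0.625, 0.78, -0.0]
ft_force: [0.3, 0.6, -2.5]
finger_gap: 0.0101
time: 13.77
eef_pos: [0.4852, -0.096, 0.1865]
eef_rot: [-0.001, 0.625, 0.78, -0.0]
ft_force: [0.6, -0.6, -2.5]
finger_gap: 0.0104
time: 14.18
eef_pos: [0.4755, 0.0055, 0.187]
eef_rot: [-0.001, 0.624, 0.781, -0.0]
ft_force: [0.0, -0.8, -3.4]
finger_gap: 0.0106
t 14.18 p [0.4755 0.0055 0.187 ] f [ 0.  -0.8 -3.4] gap 0.0106
tool x [-0.221  0.975  0.001] y [ 0.975  0.221 -0.002] z [-0.002  0.001 -1.   ]
shift mm [65.9  7.5 -3. ] turn [-0.0015 -0.001   0.0006]
```

View pics/w10.png

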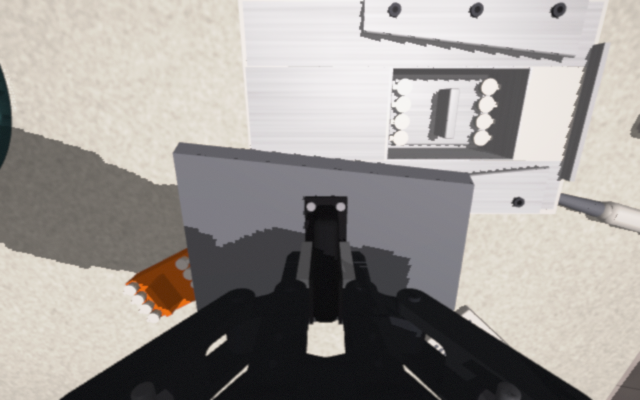

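Run:
```python
from h import *
p=vision.camera_params('wrist');o=ctrl.get_obs()['eef_pos'];r=rot().as_matrix()
S=cast(p,[[395,10],[476,10],[558,10]],.095);B=cast(p,[[518,202]],.095)
L=lambda P:((P-o)@r*1000).round(1)
print('up screws',L(S),'low',L(B), 'rim',L(cast(p,[[391,68],[527,69],[514,159],[388,158]],.084)))
print('bar screws',L(cast(p,[[311,207],[341,207]],o[2]-.002)))
print('lid far edge',L(cast(p,[[176,153],[471,183]],o[2]-.005)))
print('lips', L(cast(p,[[362,32],[575,57],[472,173],[549,165]],.095)))
```

```text
up screws [[136.6  47.5  92.1]
 [136.5 102.4  92. ]
 [136.5 158.   92. ]] low [[ -1.1 157.9  91.9]] rim [[101.2  49.4 103.1]
 [100.5 151.3 103. ]
 [ 32.4 154.7 102.9]
 [ 33.2  51.5 103.1]]
bar screws [[27.3 -7.1  2. ]
 [27.3  8.2  2. ]]
lid far edge [[ 54.3 -72.9   5.1]
 [ 39.1  73.8   4.9]]
lips [[123.3  25.7  92.1]
 [107.4 176.9  91.9]
 [ 23.3 116.6  92. ]
 [ 29.7 176.2  91.9]]
```

```bash
python3 -m pendant '[[-1,[25,2.5,0],[0,0,0]],[-1,[25,2.5,0],[0,0,0]],[-1,[17.5,2.5,0],[-0.0015,-0.001,0]],[-1,[0,0,0],[0,0,0]],[-1,[0,0,0],[0,0,0]]]'
python3 -m pendant '[[-1,[0,0,18],[0,0,0]],[-1,[0,0,20],[0,0,0]],[-1,[0,0,15],[0,0,0]],[-1,[0,0,8],[0,0,0]],[-1,[0,0,0],[0,0,0]]]'
python3 -c "
from h import *
st();f=vision.grab_frame('wrist');cv2.imwrite('pics/w11.png',f[:,:,::-1])"
```

```text
time: 14.65
eef_pos: [0.4691, 0.0705, 0.1874]
eef_rot: [0.001, 0.625, 0.781, -0.0]
ft_force: [-0.1, 0.9, -3.1]
finger_gap: 0.0107
time: 15.07
eef_pos: [0.4684, 0.0699, 0.1255]
eef_rot: [-0.0, 0.626, 0.78, -0.001]
ft_force: [-0.5, 0.1, -2.4]
finger_gap: 0.0107
t 15.07 p [0.4684 0.0699 0.1255] f [-0.5  0.1 -2.4] gap 0.0107
tool x [-0.217  0.976 -0.001] y [ 0.976  0.217 -0.001] z [-0.001 -0.001 -1.   ]
```

View pics/w11.png

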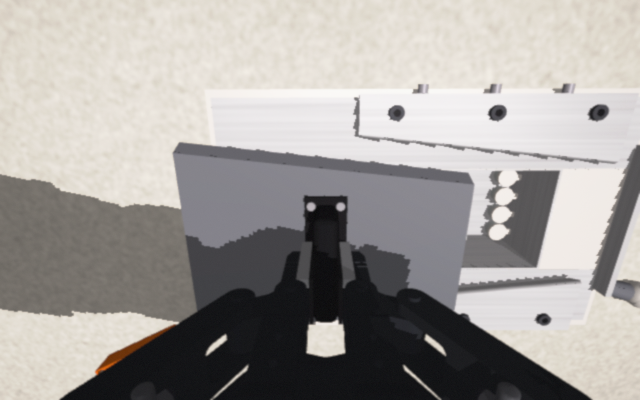

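Run:
```python
from h import *
p=vision.camera_params('wrist');o=ctrl.get_obs()['eef_pos'];r=rot().as_matrix()
L=lambda P:((P-o)@r*1000).round(1).tolist()
print('screws',L(cast(p,[[397,113],[498,113],[598,113],[543,320]],.095)))
print('lip up',L(cast(p,[[359,136],[615,163]],.095)),'low',L(cast(p,[[461,291],[580,279]],.095)))
print('lid far',L(cast(p,[[176,153],[471,183]],o[2]-.005)), 'nose low?',L(cast(p,[[471,183],[458,303]],o[2]-.005)))
```

```text
screws [[72.0, 40.0, 31.5], [71.9, 96.1, 31.5], [71.9, 151.6, 31.5], [-67.4, 152.1, 31.6]]
lip up [[59.4, 19.4, 31.5], [43.7, 169.3, 31.6]] low [[-43.7, 91.6, 31.6], [-34.4, 169.3, 31.6]]
lid far [[54.4, -72.8, 4.9], [39.0, 73.9, 5.0]] nose low? [[39.0, 73.9, 5.0], [-33.0, 77.1, 5.0]]
```

```bash
python3 -m pendant '[[-1,[2.2,0,0],[0,0,0]],[-1,[0,0,8],[0,0,0]],[-1,[0,0,5],[0,0,0]],[-1,[0,0,3],[0,0,0]],[-1,[0,0,0],[0,0,0]]]'
python3 -c "
from h import *
st();f=vision.grab_frame('wrist');cv2.imwrite('pics/w12.png',f[:,:,::-1])
f=vision.grab_frame('scene');cv2.imwrite('pics/s12.png',cv2.resize(f[120:240,280:420,::-1],None,fx=5,fy=5))"
```

```text
time: 15.53
eef_pos: [0.4682, 0.0732, 0.1103]
eef_rot: [0.0, 0.625, 0.781, -0.0]
ft_force: [-0.9, -0.4, -2.2]
finger_gap: 0.0104
t 15.53 p [0.4682 0.0732 0.1103] f [-0.9 -0.4 -2.2] gap 0.0104
tool x [-0.219  0.976 -0.001] y [0.976 0.219 0.001] z [ 0.001 -0.001 -1.   ]
```

View pics/w12.png

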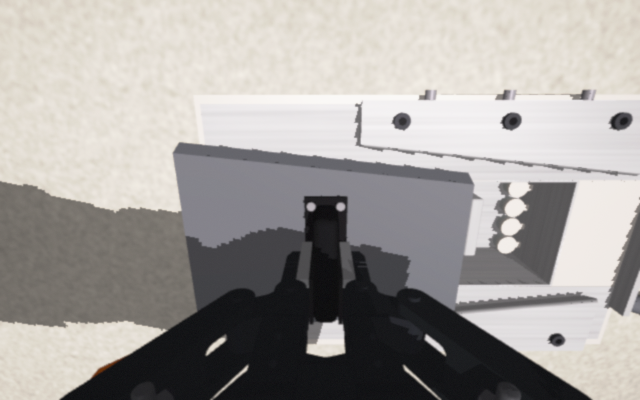

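View pics/s12.png

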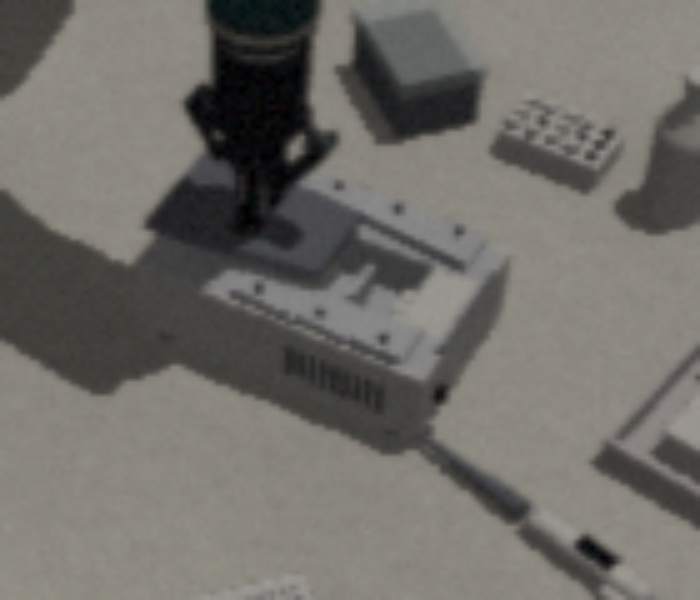

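Run:
```python
from h import *
a=cv2.imread('pics/w12.png'); cv2.imwrite('pics/w12c.png',cv2.resize(a[130:330,340:640],None,fx=2.6,fy=2.6,interpolation=cv2.INTER_CUBIC))
```

```text
(no output)
```

View pics/w12c.png

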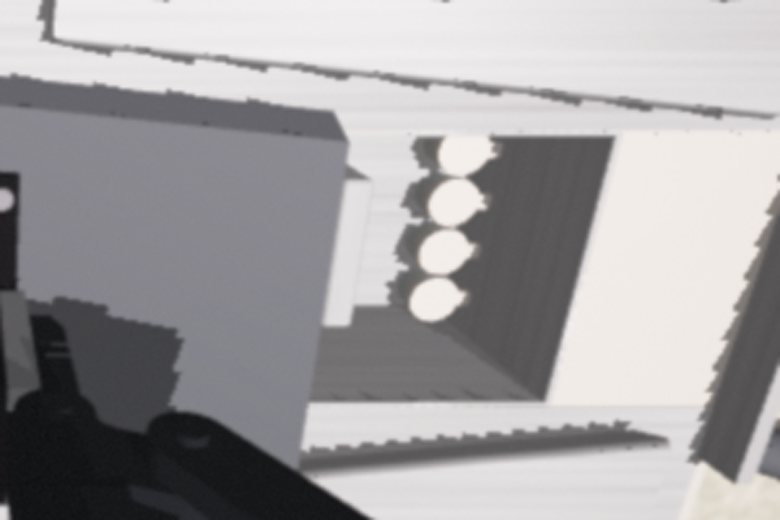

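Run:
```python
from h import *
p=vision.camera_params('wrist');o=ctrl.get_obs()['eef_pos'];r=rot().as_matrix(); f=lambda l:np.array(l)/2.6+[340,130]
L=lambda l,z:((cast(p,f(l),z)-o)@r*1000).round(1).tolist()
print('lip up',L([[50,40],[775,116]],.095),'low',L([[320,472],[665,442]],.095))
print('lid upper face far/near nose',L([[347,143],[300,468]],o[2]-.0052),'underside far nose',L([[334,112]],o[2]-.0142))
print('screws',L([[164,-23]],.095))
p2=(np.array([[402,121],[512,121],[621,121],[557,340]]));print(((cast(p,p2,.095)-o)@r*1000).round(1).tolist())
```

```text
lip up [[56.4, 17.9, 15.9], [40.6, 168.7, 16.1]] low [[-47.8, 86.8, 16.1], [-39.4, 168.1, 16.2]]
lid upper face far/near nose [[37.9, 75.4, 5.3], [-38.1, 76.3, 5.3]] underside far nose [[41.9, 76.3, 14.3]]
screws [[68.7, 39.8, 15.9]]
[[68.7, 39.3, 15.9], [68.7, 95.3, 16.0], [68.7, 151.0, 16.1], [-70.3, 151.3, 16.2]]
```

Now the measurements agree: the lid is within about 0.7 mm of the midline, with about 7 mm per side. Lowering to the deck.

```bash
python3 -m pendant '[[-1,[0.5,0,4],[0,0,0]],[-1,[0,0,3],[0,0,0]],[-1,[0,0,2],[0,0,0]],[-1,[0,0,0],[0,0,0]]]'
python3 -m pendant '[[-1,[0,0,1],[0,0,0]],[-1,[0,0,1],[0,0,0]],[-1,[0,0,0],[0,0,0]]]'
```

```text
time: 15.97
eef_pos: [0.4682, 0.0737, 0.1015]
eef_rot: [0.001, 0.625, 0.781, 0.0]
ft_force: [0.0, 0.4, -3.2]
finger_gap: 0.0106
time: 16.22
eef_pos: [0.4685, 0.0736, 0.0998]
eef_rot: [0.001, 0.625, 0.781, 0.0]
ft_force: [-0.3, 0.5, -3.1]
finger_gap: 0.0107
```

```bash
python3 -m pendant '[[-1,[0,0,1],[0,0,0]],[-1,[0,0,0],[0,0,0]]]'; python3 -m pendant '[[-1,[0,0,0.6],[0,0,0]],[-1,[0,0,0],[0,0,0]]]'
```

```text
time: 16.38
eef_pos: [0.4685, 0.0737, 0.0989]
eef_rot: [0.001, 0.625, 0.781, 0.0]
ft_force: [0.2, -0.2, -2.9]
finger_gap: 0.0107
time: 16.55
eef_pos: [0.4685, 0.0737, 0.0983]
eef_rot: [0.001, 0.625, 0.781, 0.0]
ft_force: [0.4, -0.5, -3.3]
finger_gap: 0.0108
```

```bash
python3 -m pendant '[[-1,[0,0,0.6],[0,0,0]],[-1,[0,0,0],[0,0,0]]]'; python3 -m pendant '[[-1,[0,0,0.6],[0,0,0]],[-1,[0,0,0],[0,0,0]]]'
```

```text
time: 16.72
eef_pos: [0.4686, 0.0737, 0.0982]
eef_rot: [0.001, 0.625, 0.781, 0.0]
ft_force: [-2.5, -0.4, 4.5]
finger_gap: 0.0108
time: 16.88
eef_pos: [0.4686, 0.0736, 0.0981]
eef_rot: [0.001, 0.625, 0.781, 0.001]
ft_force: [-4.6, -0.5, 16.0]
finger_gap: 0.0106
```

```bash
python3 -m pendant '[[-1,[0,0,-1.0],[0,0,0]],[-1,[0,4,0],[0,0,0]],[-1,[0,6,0],[0,0,0]],[-1,[0,6,0],[0,0,0]],[-1,[0,0,0],[0,0,0]]]'
python3 -m pendant '[[-1,[0,6,0],[0,0,0]],[-1,[0,6,0],[0,0,0]],[-1,[0,6,0],[0,0,0]],[-1,[0,0,0],[0,0,0]]]'
python3 -m pendant '[[-1,[0,6,0],[0,0,0]],[-1,[0,6,0],[0,0,0]],[-1,[0,4,0],[0,0,0]],[-1,[0,0,0],[0,0,0]]]'
python3 -c "
from h import *
st();print(vision.camera_params('wrist')['T'].tolist());f=vision.grab_frame('wrist');cv2.imwrite('pics/w13.png',f[:,:,::-1])"
```

```text
time: 17.3
eef_pos: [0.4857, 0.0774, 0.0981]
eef_rot: [0.001, 0.625, 0.781, 0.001]
ft_force: [2.0, 0.4, 1.0]
finger_gap: 0.0105
time: 17.63
eef_pos: [0.5031, 0.0813, 0.0982]
eef_rot: [0.001, 0.625, 0.781, 0.001]
ft_force: [0.3, 0.2, -0.5]
finger_gap: 0.0105
time: 17.97
eef_pos: [0.5183, 0.0847, 0.0982]
eef_rot: [0.001, 0.625, 0.781, 0.0]
ft_force: [-0.1, -1.0, -0.6]
finger_gap: 0.0105
t 17.97 p [0.5183 0.0847 0.0982] f [-0.1 -1.  -0.6] gap 0.0105
tool x [-0.219  0.976 -0.001] y [0.976 0.219 0.002] z [ 0.002 -0.001 -1.   ]
[[0.9758718719104562, 0.20675576630507475, 0.07018648526306766, 0.5006951986831697], [0.2183330005414673, -0.927255101865515, -0.3041852674587193, 0.16284122669085305], [0.002188718470046587, 0.3121698722874684, -0.9500237788326585, 0.24126744883037332], [0.0, 0.0, 0.0, 1.0]]
```

View pics/w13.png

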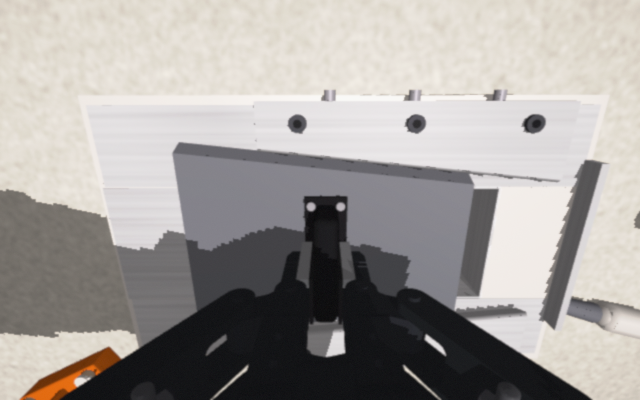

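```bash
python3 -m pendant '[[-1,[0,4,0],[0,0,0]],[-1,[0,5,0],[0,0,0]],[-1,[0,5,0],[0,0,0]],[-1,[0,3,0],[0,0,0]],[-1,[0,0,0],[0,0,0]]]'
python3 -m pendant '[[-0.65,[0,0,0],[0,0,0]],[-0.65,[0,0,0],[0,0,0]],[-0.65,[0,0,0],[0,0,0]],[-0.65,[0,0,0],[0,0,0]]]'
python3 -c "
from h import *
st()"
```

```text
time: 18.43
eef_pos: [0.5347, 0.0884, 0.0982]
eef_rot: [0.001, 0.625, 0.781, 0.0]
ft_force: [1.0, -1.2, -1.9]
finger_gap: 0.0106
time: 18.77
eef_pos: [0.5338, 0.0883, 0.0984]
eef_rot: [0.001, 0.625, 0.781, 0.0]
ft_force: [0.6, -0.0, -0.1]
finger_gap: 0.0147
t 18.77 p [0.5338 0.0883 0.0984] f [ 0.6 -0.  -0.1] gap 0.0147
tool x [-0.219  0.976 -0.001] y [0.976 0.219 0.002] z [ 0.002 -0.001 -1.   ]
```

```bash
python3 -m pendant '[[-0.65,[0,2,0],[0,0,0]],[-0.65,[0,2,0],[0,0,0]],[-0.65,[0,2,0],[0,0,0]],[-0.65,[0,2,0],[0,0,0]],[-0.65,[0,2,0],[0,0,0]]]'
python3 -m pendant '[[-0.65,[0,1,0],[0,0,0]],[-0.65,[0,1,0],[0,0,0]],[-0.65,[0,1,0],[0,0,0]],[-0.65,[0,1,0],[0,0,0]]]'
```

```text
time: 19.18
eef_pos: [0.5438, 0.0906, 0.0982]
eef_rot: [0.001, 0.625, 0.781, 0.0]
ft_force: [-0.4, -0.4, 1.3]
finger_gap: 0.015
time: 19.52
eef_pos: [0.5476, 0.0914, 0.0982]
eef_rot: [0.001, 0.625, 0.781, 0.0]
ft_force: [-1.1, -0.8, 0.1]
finger_gap: 0.015
```

```bash
python3 -m pendant '[[-0.65,[0,0.7,0],[0,0,0]],[-0.65,[0,0.7,0],[0,0,0]],[-0.65,[0,0.7,0],[0,0,0]]]';python3 -m pendant '[[-0.65,[0,0.5,0],[0,0,0]],[-0.65,[0,0.5,0],[0,0,0]]]'
```

```text
time: 19.77
eef_pos: [0.5496, 0.0919, 0.0983]
eef_rot: [0.001, 0.625, 0.781, 0.0]
ft_force: [0.2, -0.2, -0.8]
finger_gap: 0.0151
time: 19.93
eef_pos: [0.5506, 0.0921, 0.0983]
eef_rot: [0.001, 0.625, 0.781, 0.0]
ft_force: [0.5, -0.4, -1.3]
finger_gap: 0.0151
```

```bash
python3 -m pendant '[[-0.65,[0,0.5,0],[0,0,0]],[-0.65,[0,0.5,0],[0,0,0]]]';python3 -m pendant '[[-0.65,[0,0.5,0],[0,0,0]],[-0.65,[0,0.5,0],[0,0,0]]]'
```

```text
time: 20.1
eef_pos: [0.5516, 0.0923, 0.0983]
eef_rot: [0.001, 0.625, 0.781, 0.0]
ft_force: [-1.2, -0.0, -0.9]
finger_gap: 0.0155
time: 20.27
eef_pos: [0.5526, 0.0925, 0.0983]
eef_rot: [0.001, 0.625, 0.781, 0.0]
ft_force: [-0.8, -0.7, -0.1]
finger_gap: 0.0148
```

```bash
python3 -m pendant '[[-0.65,[0,0.5,0],[0,0,0]],[-0.65,[0,0.5,0],[0,0,0]]]'
```

```text
time: 20.43
eef_pos: [0.5535, 0.0927, 0.0983]
eef_rot: [0.001, 0.625, 0.781, 0.0]
ft_force: [-1.3, -0.7, -0.8]
finger_gap: 0.0145
```

```bash
python3 -m pendant '[[-0.65,[0,0.5,0],[0,0,0]],[-0.65,[0,0.5,0],[0,0,0]]]'
```

```text
time: 20.6
eef_pos: [0.5545, 0.093, 0.0983]
eef_rot: [0.001, 0.625, 0.781, 0.0]
ft_force: [-0.3, -0.4, 0.4]
finger_gap: 0.0152
```

```bash
for i in 1; do python3 -m pendant '[[-0.65,[0,0.4,0],[0,0,0]],[-0.65,[0,0.4,0],[0,0,0]]]'; done
```

```text
time: 20.77
eef_pos: [0.5553, 0.0931, 0.0983]
eef_rot: [0.001, 0.625, 0.781, 0.0]
ft_force: [-0.7, -0.3, -0.6]
finger_gap: 0.015
```

```bash
python3 -m pendant '[[-0.65,[0,0.4,0],[0,0,0]],[-0.65,[0,0.4,0],[0,0,0]]]'
```

```text
time: 20.93
eef_pos: [0.5561, 0.0933, 0.0983]
eef_rot: [0.001, 0.625, 0.781, 0.0]
ft_force: [-1.0, -0.7, -0.8]
finger_gap: 0.0148
```

```bash
python3 -m pendant '[[-0.65,[0,0.4,0],[0,0,0]],[-0.65,[0,0.4,0],[0,0,0]]]'
```

```text
time: 21.1
eef_pos: [0.5569, 0.0935, 0.0983]
eef_rot: [0.001, 0.625, 0.781, 0.0]
ft_force: [-0.5, 0.3, -1.0]
finger_gap: 0.015
```

Still sliding freely at about 1 N. Continuing.

```bash
python3 -m pendant '[[-0.65,[0,0.4,0],[0,0,0]],[-0.65,[0,0.4,0],[0,0,0]]]'
```

```text
time: 21.27
eef_pos: [0.5577, 0.0936, 0.0983]
eef_rot: [0.001, 0.625, 0.781, 0.0]
ft_force: [-0.4, 0.2, -1.4]
finger_gap: 0.015
```

```bash
python3 -m pendant '[[-0.65,[0,0.4,0],[0,0,0]],[-0.65,[0,0.4,0],[0,0,0]]]'
```

```text
time: 21.43
eef_pos: [0.5584, 0.0938, 0.0983]
eef_rot: [0.001, 0.625, 0.781, 0.0]
ft_force: [0.3, -0.1, -0.3]
finger_gap: 0.015
```

```bash
python3 -m pendant '[[-0.65,[0,0.4,0],[0,0,0]],[-0.65,[0,0.4,0],[0,0,0]]]'
```

```text
time: 21.6
eef_pos: [0.5592, 0.094, 0.0983]
eef_rot: [0.001, 0.625, 0.781, 0.0]
ft_force: [-1.4, 0.1, -0.5]
finger_gap: 0.0151
```

```bash
python3 -m pendant '[[-0.65,[0,0.4,0],[0,0,0]],[-0.65,[0,0.4,0],[0,0,0]]]'; python3 -c "
from h import *
f=vision.grab_frame('wrist');cv2.imwrite('pics/w14.png',f[:,:,::-1])"
```

```text
time: 21.77
eef_pos: [0.56, 0.0942, 0.0983]
eef_rot: [0.001, 0.625, 0.781, 0.0]
ft_force: [-1.3, 0.5, 0.2]
finger_gap: 0.0149
```

View pics/w14.png

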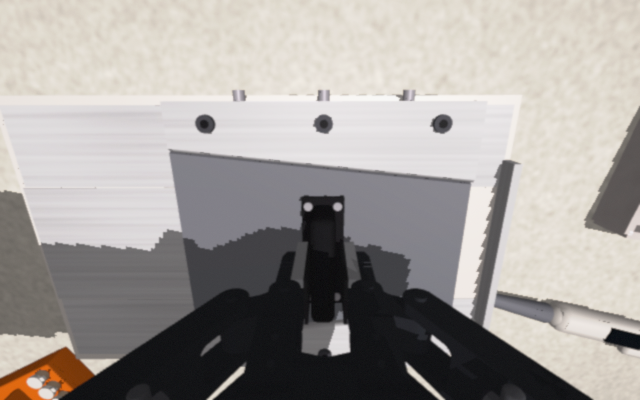

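The lid's bar (323) is level with the middle way screw (323), so the centre is near the seat point and not tight yet. Continuing.

```bash
python3 -m pendant '[[-0.65,[0,0.4,0],[0,0,0]],[-0.65,[0,0.4,0],[0,0,0]]]'
```

```text
time: 21.98
eef_pos: [0.5608, 0.0943, 0.0983]
eef_rot: [0.001, 0.625, 0.781, 0.0]
ft_force: [-0.9, 0.2, 0.4]
finger_gap: 0.0149
```

```bash
python3 -m pendant '[[-0.65,[0,0.4,0],[0,0,0]],[-0.65,[0,0.4,0],[0,0,0]]]'
```

```text
time: 22.15
eef_pos: [0.5615, 0.0945, 0.0983]
eef_rot: [0.001, 0.625, 0.781, 0.0]
ft_force: [-0.6, -1.1, 0.6]
finger_gap: 0.015
```

```bash
python3 -m pendant '[[-0.65,[0,0.4,0],[0,0,0]],[-0.65,[0,0.4,0],[0,0,0]]]'
```

```text
time: 22.32
eef_pos: [0.5623, 0.0947, 0.0983]
eef_rot: [0.001, 0.625, 0.781, 0.0]
ft_force: [0.1, -1.0, -0.9]
finger_gap: 0.0151
```

```bash
python3 -m pendant '[[-0.65,[0,0.4,0],[0,0,0]],[-0.65,[0,0.4,0],[0,0,0]]]'
```

```text
time: 22.48
eef_pos: [0.5631, 0.0949, 0.0983]
eef_rot: [0.001, 0.625, 0.781, 0.0]
ft_force: [-1.6, -1.1, -0.2]
finger_gap: 0.0154
```

```bash
python3 -m pendant '[[-0.65,[0,0.4,0],[0,0,0]],[-0.65,[0,0.4,0],[0,0,0]]]'
```

```text
time: 22.65
eef_pos: [0.5639, 0.095, 0.0983]
eef_rot: [0.001, 0.625, 0.781, 0.0]
ft_force: [-0.7, -0.5, -0.3]
finger_gap: 0.0153
```

```bash
python3 -m pendant '[[-0.65,[0,0.4,0],[0,0,0]],[-0.65,[0,0.4,0],[0,0,0]]]'
```

```text
time: 22.82
eef_pos: [0.5647, 0.0952, 0.0983]
eef_rot: [0.001, 0.625, 0.781, 0.0]
ft_force: [-0.8, -0.3, -0.4]
finger_gap: 0.0148
```

```bash
python3 -m pendant '[[-0.65,[0,0.4,0],[0,0,0]],[-0.65,[0,0.4,0],[0,0,0]]]'
```

```text
time: 22.98
eef_pos: [0.5655, 0.0954, 0.0983]
eef_rot: [0.001, 0.625, 0.781, 0.0]
ft_force: [-0.8, -0.4, 0.0]
finger_gap: 0.0152
```

```bash
python3 -m pendant '[[-0.65,[0,0.4,0],[0,0,0]],[-0.65,[0,0.4,0],[0,0,0]]]'
```

```text
time: 23.15
eef_pos: [0.5662, 0.0956, 0.0983]
eef_rot: [0.001, 0.625, 0.781, 0.0]
ft_force: [-0.7, -0.1, -1.3]
finger_gap: 0.0145
```

```bash
python3 -m pendant '[[-0.65,[0,0.4,0],[0,0,0]],[-0.65,[0,0.4,0],[0,0,0]]]'
```

```text
time: 23.32
eef_pos: [0.567, 0.0958, 0.0983]
eef_rot: [0.001, 0.625, 0.781, 0.0]
ft_force: [-1.6, -0.2, -0.4]
finger_gap: 0.015
```

```bash
python3 -m pendant '[[-0.65,[0,0.4,0],[0,0,0]],[-0.65,[0,0.4,0],[0,0,0]]]'
```

```text
time: 23.48
eef_pos: [0.5678, 0.0959, 0.0983]
eef_rot: [0.001, 0.625, 0.781, 0.0]
ft_force: [-1.1, -0.3, -0.5]
finger_gap: 0.0147
```

```bash
python3 -m pendant '[[-0.65,[0,0.4,0],[0,0,0]],[-0.65,[0,0.4,0],[0,0,0]]]'
```

```text
time: 23.65
eef_pos: [0.5686, 0.0961, 0.0983]
eef_rot: [0.001, 0.625, 0.781, 0.0]
ft_force: [-0.5, 0.2, -1.0]
finger_gap: 0.0151
```

```bash
python3 -m pendant '[[-0.65,[0,0.4,0],[0,0,0]],[-0.65,[0,0.4,0],[0,0,0]]]'
```

```text
time: 23.82
eef_pos: [0.5693, 0.0963, 0.0983]
eef_rot: [0.001, 0.625, 0.781, 0.0]
ft_force: [-1.1, -0.3, 0.8]
finger_gap: 0.0149
```

```bash
python3 -m pendant '[[-0.65,[0,0.4,0],[0,0,0]],[-0.65,[0,0.4,0],[0,0,0]]]'
```

```text
time: 23.98
eef_pos: [0.5701, 0.0964, 0.0983]
eef_rot: [0.001, 0.625, 0.781, 0.0]
ft_force: [-0.7, -1.4, 0.2]
finger_gap: 0.0148
```

```bash
python3 -m pendant '[[-0.65,[0,0.4,0],[0,0,0]],[-0.65,[0,0.4,0],[0,0,0]]]'
```

```text
time: 24.15
eef_pos: [0.5708, 0.0966, 0.0983]
eef_rot: [0.001, 0.625, 0.781, 0.0]
ft_force: [-0.9, -1.0, 0.3]
finger_gap: 0.0145
```

```bash
python3 -m pendant '[[-0.65,[0,0.4,0],[0,0,0]],[-0.65,[0,0.4,0],[0,0,0]]]'
```

```text
time: 24.32
eef_pos: [0.5714, 0.0967, 0.0983]
eef_rot: [0.001, 0.625, 0.781, 0.0]
ft_force: [-4.4, -2.8, 2.4]
finger_gap: 0.015
```

```bash
python3 -m pendant '[[-0.65,[0,0.4,0],[0,0,0]],[-0.65,[0,0.4,0],[0,0,0]]]'
```

```text
time: 24.48
eef_pos: [0.5715, 0.0967, 0.0983]
eef_rot: [0.0, 0.625, 0.781, -0.0]
ft_force: [-9.8, -3.8, 6.6]
finger_gap: 0.0149
```

```bash
python3 -m pendant '[[-0.65,[0,0.4,0],[0,0,0]],[-0.65,[0,0.4,0],[0,0,0]]]'
```

```text
time: 24.65
eef_pos: [0.5716, 0.0967, 0.0983]
eef_rot: [0.0, 0.625, 0.781, -0.001]
ft_force: [-13.9, -5.1, 10.1]
finger_gap: 0.0153
```

It tightens at about +9 mm, and the push is 14.7 N. One small step more, then hold.

```bash
python3 -m pendant '[[-0.65,[0,0.3,0],[0,0,0]],[-0.65,[0,0,0],[0,0,0]],[-0.65,[0,0,0],[0,0,0]],[-0.65,[0,0,0],[0,0,0]]]'; python3 -c "
from h import *
st()"
```

```text
time: 24.98
eef_pos: [0.5716, 0.0967, 0.0983]
eef_rot: [-0.0, 0.625, 0.781, -0.001]
ft_force: [-13.2, -5.4, 9.6]
finger_gap: 0.015
t 24.98 p [0.5716 0.0967 0.0983] f [-13.2  -5.4   9.6] gap 0.015
tool x [-0.219  0.976 -0.001] y [ 0.976  0.219 -0.002] z [-0.002 -0.002 -1.   ]
```

```bash
python3 -m pendant '[[-0.65,[0,0.4,0],[0,0,0]],[-0.65,[0,0,0],[0,0,0]]]';  python3 -m pendant '[[-0.65,[0,0.3,0],[0,0,0]],[-0.65,[0,0,0],[0,0,0]],[-0.65,[0,0,0],[0,0,0]]]'
```

```text
time: 25.15
eef_pos: [0.5716, 0.0967, 0.0983]
eef_rot: [-0.0, 0.625, 0.781, -0.002]
ft_force: [-15.8, -7.0, 11.4]
finger_gap: 0.0148
time: 25.4
eef_pos: [0.5716, 0.0967, 0.0982]
eef_rot: [-0.0, 0.625, 0.781, -0.002]
ft_force: [-17.1, -7.3, 13.6]
finger_gap: 0.015
```

```bash
python3 -m pendant '[[-0.65,[0,-0.8,0],[0,0,0]],[-0.65,[0,-0.8,0],[0,0,0]],[-0.65,[0,-0.8,0],[0,0,0]],[-0.65,[0,-0.8,0],[0,0,0]],[-0.65,[0,0,0],[0,0,0]]]'
```

```text
time: 25.82
eef_pos: [0.5713, 0.0968, 0.0984]
eef_rot: [0.001, 0.625, 0.781, 0.001]
ft_force: [-0.3, -0.2, -0.1]
finger_gap: 0.015
```

Unloaded. Moving to mid-play, opening wider, and lifting off.

```bash
python3 -m pendant '[[-0.65,[0,-0.8,0],[0,0,0]],[-0.65,[0,-0.8,0],[0,0,0]],[-0.4,[0,0,0],[0,0,0]],[-0.4,[0,0,0],[0,0,0]],[-0.4,[0,0,0],[0,0,0]]]'
python3 -m pendant '[[-0.4,[0,0,-5],[0,0,0]],[-0.4,[0,0,-15],[0,0,0]],[-0.4,[0,0,-25],[0,0,0]],[-0.4,[0,0,-30],[0,0,0]],[-0.4,[0,0,-30],[0,0,0]]]'
python3 -c "
from h import *
st();f=vision.grab_frame('wrist');cv2.imwrite('pics/w15.png',f[:,:,::-1])
p=vision.camera_params('wrist');print(p['T'].tolist())"
```

```text
time: 26.23
eef_pos: [0.5696, 0.0963, 0.0983]
eef_rot: [0.001, 0.625, 0.781, 0.0]
ft_force: [0.2, 0.6, 0.2]
finger_gap: 0.0257
time: 26.65
eef_pos: [0.5689, 0.0964, 0.2048]
eef_rot: [0.001, 0.625, 0.781, 0.0]
ft_force: [0.2, -1.1, -0.8]
finger_gap: 0.0254
t 26.65 p [0.5689 0.0964 0.2048] f [ 0.2 -1.1 -0.8] gap 0.0254
tool x [-0.219  0.976 -0.001] y [0.976 0.219 0.001] z [ 0.001 -0.001 -1.   ]
[[0.9758409909542506, 0.2048119089275942, 0.07606866854928195, 0.5523416541874754], [0.21832579062458368, -0.9272917458355833, -0.30407871884323934, 0.17453959167244165], [0.00825890559191089, 0.31334023052686705, -0.94960501810584, 0.35358258451380326], [0.0, 0.0, 0.0, 1.0]]
```

View pics/w15.png

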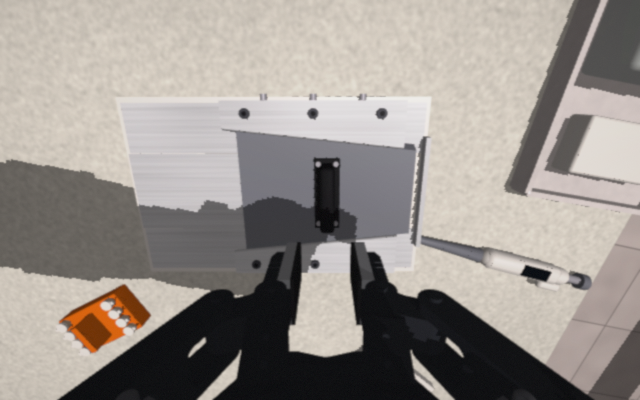

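Run:
```python
from h import *
p=vision.camera_params('wrist')
S=cast(p,[[244,113],[312.5,113],[381,113],[256,264],[315,264]],.095)[:,:2]
d=S[2]-S[0];yaw=np.arctan2(d[1],d[0]);M=np.array([[np.cos(yaw),np.sin(yaw)],[-np.sin(yaw),np.cos(yaw)]])
s=(S[1]+S[4])/2; B=cast(p,[[318,164],[336,164],[318.5,224],[335.5,224]],.096)[:,:2]
print('yaw',yaw,'screws',((S-s)@M.T*1000).round(1).tolist(),'lid c',(M@(B.mean(0)-s)*1000).round(1))
e=B[:2].mean(0)-B[2:].mean(0);print('lid yaw err',np.arctan2(e[1],e[0])-np.pi/2-yaw)
f=vision.grab_frame('scene');cv2.imwrite('pics/s16.png',f[:,:,::-1])
```

```text
yaw 0.21971400502113955 screws [[-56.4, 70.3], [-0.3, 70.3], [56.0, 70.3], [-56.6, -70.1], [0.3, -70.3]] lid c [11.7 -0. ]
lid yaw err 0.002084607795603516
```

View pics/s16.png

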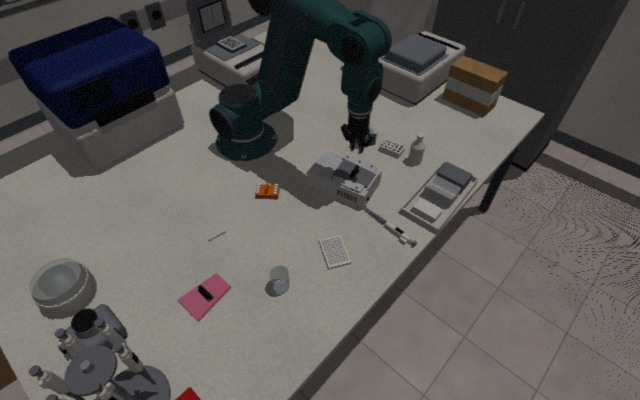

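The lid sits about 11 mm past the seat point, centred and square (0.002 rad). The rest of the bench is unchanged. Handing in.

```bash
python3 -m pendant '[[-0.4,[0,0,0],[0,0,0]],[-0.4,[0,0,0],[0,0,0]],[-0.4,[0,0,0],[0,0,0]]]'; python3 -c "
from cell import ctrl
print(ctrl.job_done())"
```

```text
time: 27.0
eef_pos: [0.5689, 0.0964, 0.2024]
eef_rot: [0.0, 0.625, 0.781, -0.0]
ft_force: [0.1, -0.2, 0.1]
finger_gap: 0.0258
the job is handed in; nothing more can be done
None
```

The tube block is standing in the cooler's well and let go of, and the lid is slid in and pushed tight over it. I handed the job in at 27 s; it gave no verdict.

- **Block:** I gripped the silver block by its fin and set it on the well floor. After release it measured about 2 mm off the well's centre along and 0.5 mm across.
- **Lid:** I laid the grey lid between the ways nose first and slid it in, held at first. I then opened the jaws about 4 mm so it could centre itself while I pushed. It moved freely, at about 1 to 2 N, until about 9 to 11 mm past the seat point. From there I pushed it up to about 18 N and backed off.
- **Last checks:** With the gripper clear, the lid measured about 11 to 12 mm past the seat point (limit 16), 0 mm across and 0.002 rad off square. The last scene picture showed nothing else moved.
- **Not fully checked:** I did not test the wedge by pulling on the lid. I take it to be self-locked because the push was within 12 to 20 N and the lid stood square and centred after I let go.
- **Disagreements:** The camera estimates of the seat point differed by 2 to 5 mm, so I relied on the wrist camera near the cooler. During the final push the fingers also pressed down on the lid with up to about 13 N.

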